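# Put the cheese away under the lid that fits

### The arm

A 6-joint arm with a two-finger parallel gripper is mounted at the origin on the work surface. World frame = base frame: x ahead of the robot, y to its left, z up, the work surface at z = 0. Lengths are in m, angles in degrees, forces in N, time in s.
With the tool pointing down it reaches from about 0.375 to 0.975 m from the base axis. Payload 3.8 kg.
Tool frame: the origin (TCP) lies between the finger pads, 19 mm behind the fingertips; this is the grasp point; z points along the fingers, y is the line along which they close (so a half turn about z gives the same grasp; the last joint's range is limited). The gripper opens to 85 mm and grips with 20 to 120 N. Pads are 22 mm wide; open, the fingers measure 114 mm over their backs; the gripper's body (76 mm by 85 mm) begins 54 mm behind the grasp point. The pads swing forward as they close: fully open they stand 13 mm farther back than shut.
Start: joints at [-68.749, 15.12, 91.902, -0, 72.978, -2.114], TCP at [0.268, -0.62, 0.25] pointing down, gripper open.
Joint ranges: [-150.88, 150.88], [-54.13, 125.18], [17.81, 147.31], [-75.09, 255.09], [0, 152.58], [-146.25, 146.25]. Speed limits (degrees/s): [147.25, 147.25, 180, 180, 180, 180].

### API

Orientations are given as [roll, pitch, yaw] about the fixed x, y, z axes, in that order (R = Rz(yaw) Ry(pitch) Rx(roll)).
In Python, from station import r gives the robot as it stands.
- The arm moves only by the shell command python3 shift.py 'ROWS' [OPENING]. ROWS is rows parted by semicolons, their numbers by spaces, 1 to 8 of them, each of 6 numbers: dx, dy, dz in m, then a rotation vector rx, ry, rz in degrees; each row is the pose to reach, as a shift and turn from the pose commanded when the command began, along the tool's axes at that moment; what a row does not reach only later rows make up. A row lasts 1/10 s, in which the tool goes at most 0.05 m and 8.59 degrees, less where a joint would pass 70% of its speed; a pose out of reach is approached as far as the arm can. OPENING is the finger opening in m, set as the command begins (- or left out keeps the last). The fingers move at their own pace and stop on an object; the grip force is fixed at half the most. Time passes only in rows, so rows that do not move let the fingers close. It prints the time, the measured TCP pose, the force, the opening and the grip force at its end.
- r.get_state(): the state, without advancing time (a new reading comes with each control period).
- r.read_camera(name): name is "side" or "top"; returns the picture (384x512x3 uint8, blue, green, red); there is no depth.
- r.camera_model(name): a dict with "camera_matrix" (3x3 intrinsics, pixels), "cam_to_world" (4x4, takes a point from camera to world coordinates). Camera axes: x right, y down, z forward; pixel columns grow to the right and rows downward; lengths in m; the calibration is good to about 2 mm. A picture is of the moment at which its call begins. camera_model takes no time and is no camera call.
- r.sign_off(): hands the job in; it is judged then, once.
The state is a dict: "t": time; "q": joint angles; "qd": joint speeds; "tau": joint torques, N m; "tcp_pos": TCP position; "orientation": TCP orientation; "force": force on the tool from outside, world axes, zero at the start; "torque": the same for the moment, N m; "finger_gap": finger opening in m; "finger_force": force on a finger pad.
Only numpy, scipy, OpenCV 4.12 (cv2) and the standard library are available. Lean on these libraries where they do the work, as an engineer would, in place of code of your own. Each camera call takes 0.05 s, during which the arm holds its last target. There are 200 camera calls.

### The job

Dinner is over: open the cheese board's clamp by turning its left-hand knob clockwise until the knob's engraved mark meets the mark on the collar, and put every piece of cheese, the clamped one and all the loose ones, into the white tub. Then find by trial which of the three look-alike lids fits the tub and press it on until it snaps fully home, with the two other lids left lying flat on the table, handle up. Do not knock over or push away the salt cellar, the oil bottle, the wine glass or the bowl.

Things in the scene. Friction and masses are not known exactly. Their poses are not given: they have to be found in the camera images.
- tub: white round stoneware tub, fixed, 132 mm across outside, inner radius 60 mm, inner floor 6 mm above the table. Origin: centre of its foot. Three small sprung steel catches around the shoulder (brackets out to 87 mm from the axis, up to 140 mm high) snap over a lid's edge when it is pressed straight down with some 5 to 15 N. Any yaw of a lid will do
- tub_seat (a point): on the tub's axis at its flat shoulder, 125 mm above the table: the underside of the lid that fits comes to rest here when snapped home. Not yet snapped, it stops about 12 mm higher; a lid that does not fit stays about 15 mm higher on the rim, however it is pressed. About 2 mm of play sideways
- tub_mouth (a point): centre of the tub's mouth, at the top of its raised rim ring (rim_a, rim_b or rim_c, a heavy inset collar), 140 mm above the table; the ring is 3 mm thick and its radius is 48, 55 or 62 mm, different from start to start, so the mouth is at least 93 mm across
- lid_1: white round lid, one of three that look alike from above: 146 mm across, 22.5 mm thick, about 140 g, with a steel bar handle on top, 60 mm long (lid's x), 16 mm thick (y), its top 52.5 mm above the underside. Origin: centre of the underside, z up. A ring groove below fits one rim radius only; which of the lids fits changes from start to start. Starts on the table, handle up
- lid_2: white round lid, one of three that look alike from above: 146 mm across, 22.5 mm thick, about 140 g, with a steel bar handle on top, 60 mm long (lid's x), 16 mm thick (y), its top 52.5 mm above the underside. Origin: centre of the underside, z up. A ring groove below fits one rim radius only; which of the lids fits changes from start to start. Starts on the table, handle up
- lid_3: white round lid, one of three that look alike from above: 146 mm across, 22.5 mm thick, about 140 g, with a steel bar handle on top, 60 mm long (lid's x), 16 mm thick (y), its top 52.5 mm above the underside. Origin: centre of the underside, z up. A ring groove below fits one rim radius only; which of the lids fits changes from start to start. Starts on the table, handle up
- clamp_board: wooden cheese board, fixed, 90 mm wide, 18 mm thick, from x = -85 to 105 mm. Origin: underside, on the centre line. Clamp spindle at x = 65 mm; the 22 mm wide steel strap reaches from it to x = 15 mm, over 15 mm of the clamped cheese's end. A lip 4 mm high, 26 mm long (y), at x = -44 mm stands before the cheese's other end
- clamp_knob (a joint): clamp knob, left-hand thread: rad, grows as it is turned CLOCKWISE seen from above, which raises knob and strap by 6.4 mm per rad. Starts at 0 to 0.6 (clamped, strap 1 to 5 mm above the cheese); its engraved white mark meets the black mark on the collar at 2.4 (open); stop at 3.0. Friction 0.12 N m holds it where left
- knob_grip (a point): on the knob's axis, at a good height for the TCP. The knob's grip is an upright bar 46 mm long, 16 mm thick, 30 mm tall, its top 6 mm above this point; below it is a disc of 46 mm. At joint value q the bar lies along the direction (board's yaw - q)
- knob_mark (a point): end of the white engraved line on top of the knob's bar, 23 mm from the knob's axis
- open_mark (a point): black mark on the steel collar below the knob, 29 mm from the axis: where the knob's mark must point for the clamp to be open
- cheese_held: stick of hard cheese with a darker rind on one side, 66 x 32 x 28 mm (x, y, z), about 70 g. Origin: centre of the underside, z up. Starts on the cheese board, its long side along the board's x, one end held down by the strap until the clamp is opened; it must be raised over the 4 mm lip (raise it about 8 mm, draw it out towards the board's -x, then lift)
- cheese_1: stick of hard cheese with a darker rind on one side, 66 x 32 x 28 mm (x, y, z), about 70 g. Origin: centre of the underside, z up. Starts loose on the table; 2 or 3 of these loose pieces are there
- cheese_2: stick of hard cheese with a darker rind on one side, 66 x 32 x 28 mm (x, y, z), about 70 g. Origin: centre of the underside, z up. Starts loose on the table; 2 or 3 of these loose pieces are there
- cheese_3: stick of hard cheese with a darker rind on one side, 66 x 32 x 28 mm (x, y, z), about 70 g. Origin: centre of the underside, z up. Starts loose on the table; 2 or 3 of these loose pieces are there
- salt_cellar: steel salt cellar, 52 mm across, 55 mm tall, bystander. Origin: centre of its foot
- oil_bottle: green glass oil bottle, 60 mm across, 230 mm tall, bystander. Origin: centre of its foot
- wine_glass: wine glass, 76 mm across, 190 mm tall, bystander. Origin: centre of its foot
- bowl: white bowl, 130 mm across, 50 mm tall, bystander. Origin: centre of its foot

How it is judged (in metres and radians):
On the way, in this order (a step that is already met when the one before it is completed fails the run):
1. the clamp is open: knob's mark at the collar's mark (value of joint clamp_knob between 2.15 and 2.65 rad), for 0.3 s.
2. all the cheese is in the tub (horizontal distance between each of cheese_held, cheese_1, cheese_2, cheese_3 and tub below 0.06 m and z of each of cheese_held, cheese_1, cheese_2, cheese_3 in the frame of tub below 0.122 m), for 0.3 s.
3. a lid is snapped home on the tub (((z of lid_1 in the frame of tub between 0.119 and 0.1295 m and horizontal distance between lid_1 and tub below 0.008 m and angle between lid_1's own z axis and vertical below 0.05 rad) or (z of lid_2 in the frame of tub between 0.119 and 0.1295 m and horizontal distance between lid_2 and tub below 0.008 m and angle between lid_2's own z axis and vertical below 0.05 rad) or (z of lid_3 in the frame of tub between 0.119 and 0.1295 m and horizontal distance between lid_3 and tub below 0.008 m and angle between lid_3's own z axis and vertical below 0.05 rad))), for 0.3 s.
At the end, for the whole second after the job is handed in: The knob stands within 0.25 rad of the open mark (2.4 rad); every piece of cheese present is inside the tub; one lid sits level on the tub's shoulder, underside within 4.5 mm of it and centred within 8 mm; the two other lids lie flat on the table, handle up (underside within 12 mm of the table) (all of step 1 and all of step 2 and (((z of lid_1 in the frame of tub between 0.119 and 0.1295 m and horizontal distance between lid_1 and tub below 0.008 m and angle between lid_1's own z axis and vertical below 0.05 rad) and (height (world z) of lid_2 below 0.012 m and angle between lid_2's own z axis and vertical below 0.08 rad) and (height (world z) of lid_3 below 0.012 m and angle between lid_3's own z axis and vertical below 0.08 rad)) or ((z of lid_2 in the frame of tub between 0.119 and 0.1295 m and horizontal distance between lid_2 and tub below 0.008 m and angle between lid_2's own z axis and vertical below 0.05 rad) and (height (world z) of lid_1 below 0.012 m and angle between lid_1's own z axis and vertical below 0.08 rad) and (height (world z) of lid_3 below 0.012 m and angle between lid_3's own z axis and vertical below 0.08 rad)) or ((z of lid_3 in the frame of tub between 0.119 and 0.1295 m and horizontal distance between lid_3 and tub below 0.008 m and angle between lid_3's own z axis and vertical below 0.05 rad) and (height (world z) of lid_1 below 0.012 m and angle between lid_1's own z axis and vertical below 0.08 rad) and (height (world z) of lid_2 below 0.012 m and angle between lid_2's own z axis and vertical below 0.08 rad)))); the robot touches nothing.
It fails at once if the salt cellar is tipped or pushed more than 6 cm (angle between salt_cellar's own z axis and vertical above 0.5 rad or distance of salt_cellar from where it was at the start of the episode above 0.06 m).
It fails at once if the oil bottle is tipped or pushed more than 6 cm (angle between oil_bottle's own z axis and vertical above 0.5 rad or distance of oil_bottle from where it was at the start of the episode above 0.06 m).
It fails at once if the wine glass is tipped or pushed more than 6 cm (angle between wine_glass's own z axis and vertical above 0.5 rad or distance of wine_glass from where it was at the start of the episode above 0.06 m).
It fails at once if the bowl is tipped or pushed more than 6 cm (angle between bowl's own z axis and vertical above 0.5 rad or distance of bowl from where it was at the start of the episode above 0.06 m).
Of rim_a, rim_b, rim_c only 1 to 1 are there at a start; the rules pass over those that are not, and their reading is None.
Of cheese_1, cheese_2, cheese_3 only 2 to 3 are there at a start; the rules pass over those that are not, and their reading is None.
At some moment in a run one of cheese_1, cheese_2, cheese_3 may be knocked a few centimetres aside while the robot is not near it.
Once in a run the grip may slacken for a moment while it holds something.
It also fails if it takes over 210 s, if anything falls off the work surface, if the arm or the gripper's body presses on something with over 40 N, if the wrist force passes 120 N, or if a joint passes its speed limit or range.

## Working session

There is one attempt and no reset: what is moved stays moved. The work goes in short steps, Python scripts to look and compute and a shell command to move; the robot and the scene stay as the last step left them, time stands still between calls to the robot, and variables do not carry over. Pictures are saved under pics/ and viewed, at most 14 in all, crops included, and the job is handed in when it is done.

```bash
ls; mkdir -p pics; python3 - <<'E'
from station import r
import cv2
for n in("side","top"):
    cv2.imwrite(f"pics/{n}0.png",r.read_camera(n)); m=r.camera_model(n); print(n,m["camera_matrix"],m["cam_to_world"])
s=r.get_state(); print(s["t"],s["tcp_pos"],s["orientation"],s["finger_gap"])
E
```

```text
pics
shift.py
station.py
  5 shift.py
  3 station.py
  8 total
side [[478.27808874   0.         255.15105325]
 [  0.         478.27808874 180.66578936]
 [  0.           0.           1.        ]] [[-0.83031667 -0.39401543  0.39411429  0.08540311]
 [-0.55692026  0.56083565 -0.61261995  0.84354653]
 [ 0.02034837 -0.72815879 -0.68510636  0.97533605]
 [ 0.          0.          0.          1.        ]]
top [[385.78463852   0.         246.27851172]
 [  0.         385.78463852 192.20242847]
 [  0.           0.           1.        ]] [[ 5.29387537e-04 -9.97013435e-01  7.72264896e-02  4.94388523e-01]
 [-9.99947475e-01  2.62682247e-04  1.02459333e-02  4.51182778e-02]
 [-1.02356192e-02 -7.72278573e-02 -9.96960927e-01  1.23147673e+00]
 [ 0.00000000e+00  0.00000000e+00  0.00000000e+00  1.00000000e+00]]
0.1 [ 0.26746914 -0.61906143  0.24878905] [-1.79883304e+02 -4.84907400e-03  2.33636933e+01] 0.08547960450412499
```
View pics/top0.png

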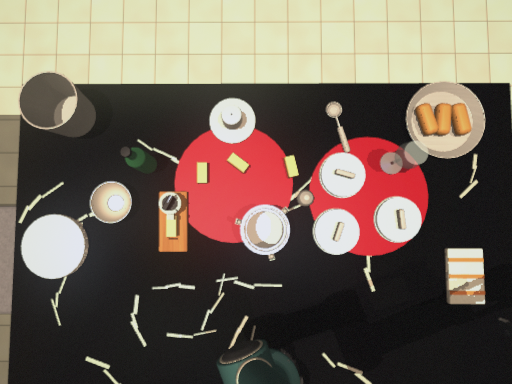

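View pics/side0.png

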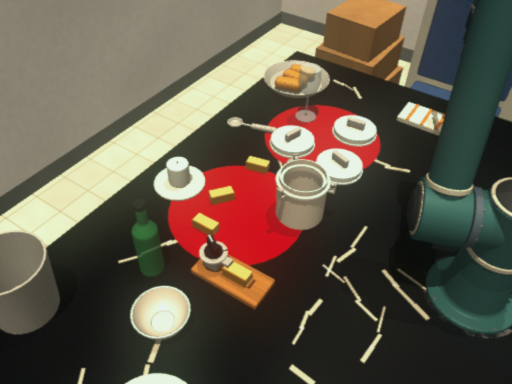

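The top view shows three loose cheeses at (202,172), (238,162) and (291,166). The board is at (173,222) with its knob at (171,203), the tub at (265,230), and lids at (342,175), (336,231) and (398,219). The wine glass foot is at (391,161), the salt cellar at (232,115), the bottle at (133,157) and the bowl at (110,202).

```bash
cat > h.py <<'E'
import numpy as np, cv2
from station import r
from scipy.spatial.transform import Rotation as R
M={n:r.camera_model(n) for n in("side","top")}
def ray(n,p):
    m=M[n];K=np.array(m["camera_matrix"]);T=np.array(m["cam_to_world"])
    return T[:3,3],T[:3,:3]@np.linalg.solve(K,[p[0],p[1],1.])
def plane(n,p,z):
    o,d=ray(n,p);return o+d*(z-o[2])/d[2]
def proj(n,X):
    m=M[n];T=np.array(m["cam_to_world"]);c=np.array(m["camera_matrix"])@(T[:3,:3].T@(np.array(X)-T[:3,3]));return c[:2]/c[2]
def tri(pt,ps):
    o1,d1=ray("top",pt);o2,d2=ray("side",ps)
    s=np.linalg.lstsq(np.c_[d1,-d2],o2-o1,rcond=None)[0]
    a,b=o1+s[0]*d1,o2+s[1]*d2;return (a+b)/2,np.linalg.norm(a-b)
def blobs(img,lo,hi,amin=20):
    m=cv2.inRange(cv2.cvtColor(img,cv2.COLOR_BGR2HSV),lo,hi)
    return [c for c in cv2.findContours(m,cv2.RETR_EXTERNAL,cv2.CHAIN_APPROX_NONE)[0] if cv2.contourArea(c)>amin]
def cen(c):
    m=cv2.moments(c);return np.array([m["m10"],m["m01"]])/m["m00"]
def topyaw(c,z):
    "yaw of long axis and centre of a top-view contour at height z"
    P=np.array([plane("top",p,z)[:2] for p in c[:,0]],np.float32)
    (cx,cy),(w,h),a=cv2.minAreaRect(P)
    b=cv2.boxPoints(((cx,cy),(w,h),a));e=max((b[1]-b[0],b[2]-b[1]),key=np.linalg.norm)
    return (cx,cy),(w,h),np.degrees(np.arctan2(e[1],e[0]))%180
def go(pos,yaw=None):
    "shift (tool axes) from present pose to pos with tool straight down, y axis yaw (mod 180)"
    s=r.get_state();Rt=R.from_euler("xyz",s["orientation"],degrees=True);
    d=Rt.inv().apply(np.array(pos)-s["tcp_pos"])
    out=np.r_[d,0,0,0]
    if yaw is not None:
        y=Rt.apply([0,1,0]);cur=np.degrees(np.arctan2(y[1],y[0]));dy=(yaw-cur+90)%180-90
        out[5]=-dy   # tool z is down
    print("shift",out.round(4),"q6",round(s["q"][5],1))
E
python3 - <<'E'
from h import *
t=cv2.imread("pics/top0.png");s=cv2.imread("pics/side0.png")
for n,i in(("top",t),("side",s)):
    for c in blobs(i,(20,80,90),(35,255,255),30):
        x,y,w,h=cv2.boundingRect(c)
        print(n,cen(c).round(1),(w,h),cv2.contourArea(c),[np.round(v,3) for v in topyaw(c,.028)] if n=="top" else "")
cv2.imwrite("pics/t1.png",np.vstack([cv2.resize(t[180:260,140:300],None,fx=5,fy=5,interpolation=cv2.INTER_CUBIC)[:400,:800]]))
a=cv2.resize(s[205:305,180:280],None,fx=4,fy=4,interpolation=cv2.INTER_CUBIC)
b=cv2.resize(t[180:260,140:220],None,fx=5,fy=5,interpolation=cv2.INTER_CUBIC)
cv2.imwrite("pics/t1.png",np.hstack([a,b]))
E
```

```text
top [201.4 169.1] (10, 20) 107.5 [array([0.65 , 0.198]), array([0.06 , 0.028]), np.float32(0.493)]
top [291.4 165.4] (14, 22) 180.0 [array([ 0.672, -0.084]), array([0.067, 0.031]), np.float32(13.39)]
top [237.7 162. ] (21, 19) 169.0 [array([0.683, 0.085]), array([0.065, 0.029]), np.float32(52.933)]
side [239.1 270.5] (28, 19) 228.0 
side [205.6 221.2] (25, 17) 182.5 
side [220.7 191.5] (23, 12) 145.0 
side [257.9 160.8] (24, 13) 144.5 
side [308.2  70.8] (14, 13) 71.0
```

View pics/t1.png

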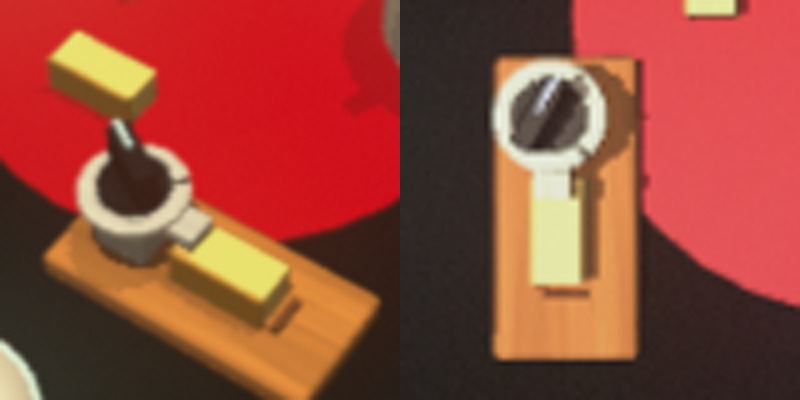

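The crop shows the board with yaw about 0 and the lip on the −x side. The knob's white mark points a little right of +x (tip at top px 171.4,196.4 and side px 209.5,235.5). The collar's black mark is at top px (177,211).

```bash
python3 - <<'E'
from h import *
t=cv2.imread("pics/top0.png");s=cv2.imread("pics/side0.png")
print("marktip",tri((171.4,196.4),(209.5,235.5)))
print("markroot",tri((168,203),(213,242.5)))
# board orange, collar white
for c in blobs(t,(8,90,90),(18,255,255),60):
    x,y,w,h=cv2.boundingRect(c)
    if 140<x<200 and 180<y<260: print("board",[np.round(v,3) for v in topyaw(c,.018)])
# cheeses triangulated: top-face centroids (bright yellow)
for pt,ps in(((201.4,169.1),(205.6,221.2)),((237.7,162),(220.7,191.5)),((291.4,165.4),(257.9,160.8))): print("ch",tri(pt,ps))
print(t[[170,175,165,222,215],[202,203,202,172,171]],s[[268,275],[236,240]])
g=cv2.cvtColor(t,cv2.COLOR_BGR2HSV)
m=((g[...,1]<70)&(g[...,2]>110)).astype(np.uint8)
for c in cv2.findContours(m,cv2.RETR_EXTERNAL,cv2.CHAIN_APPROX_NONE)[0]:
    if cv2.contourArea(c)<150: continue
    (x,y),rad=cv2.minEnclosingCircle(c)
    if y<260 and 90<x<430: print(np.round((x,y,rad),1),cen(c).round(1),plane("top",(x,y),.0225).round(3))
big=cv2.resize(t[140:260,230:430],None,fx=4,fy=4,interpolation=cv2.INTER_CUBIC); cv2.imwrite("pics/t2.png",big)
big=cv2.resize(s[105:235,260:390],None,fx=4.5,fy=4.5,interpolation=cv2.INTER_CUBIC); cv2.imwrite("pics/s2.png",big)
E
```

```text
marktip (array([0.57144855, 0.27875354, 0.09757527]), np.float64(0.0036824985539784306))
markroot (array([0.55246581, 0.28925238, 0.09512867]), np.float64(0.004594788791469603))
board [array([0.498, 0.29 ]), array([0.189, 0.092]), np.float32(0.711)]
ch (array([0.65846712, 0.19792057, 0.0204375 ]), np.float64(0.007178796478328859))
ch (array([0.68534038, 0.08567001, 0.02444283]), np.float64(0.004030077050562911))
ch (array([ 0.67323092, -0.08412418,  0.0253465 ]), np.float64(0.0017881634767354575))
[[157 232 230]
 [158 231 229]
 [156 232 229]
 [167 231 229]
 [214 232 229]] [[112 226 234]
 [110 225 233]]
[335.5 231.2  23.6] [335.5 231.3] [ 0.466 -0.22   0.022]
[397.3 218.9  24.1] [397.2 219.2] [ 0.505 -0.413  0.022]
[170.  205.6  13.7] [169.4 204. ] [0.546 0.297 0.022]
[108.5 203.   23.4] [110.1 201.9] [0.554 0.491 0.022]
[280.3 214.8  46.6] [268.9 225.9] [ 0.517 -0.049  0.022]
[390.9 162.9  10.8] [390.8 162.7] [ 0.68  -0.398  0.022]
[340.  149.   48.4] [341.1 165.9] [ 0.725 -0.239  0.022]
[231.8 120.3  23.5] [231.9 120. ] [0.818 0.104 0.022]
[255.5 101.5 274.9] [254.3  55.8] [0.879 0.028 0.022]
```

View pics/t2.png

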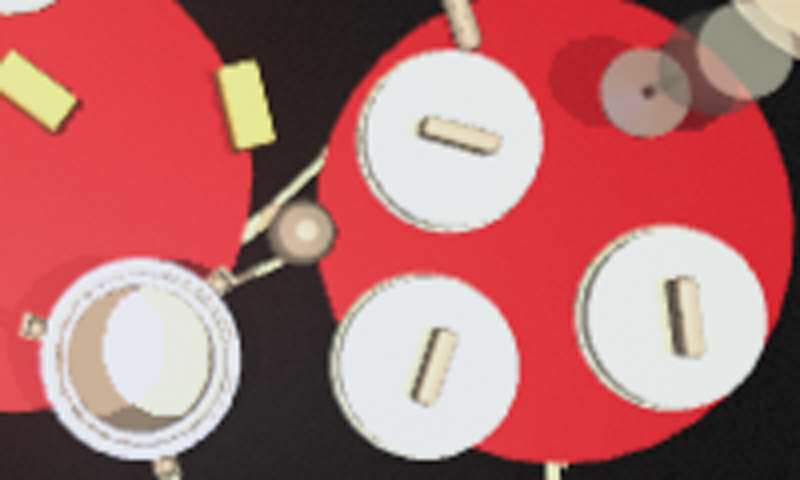

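View pics/s2.png

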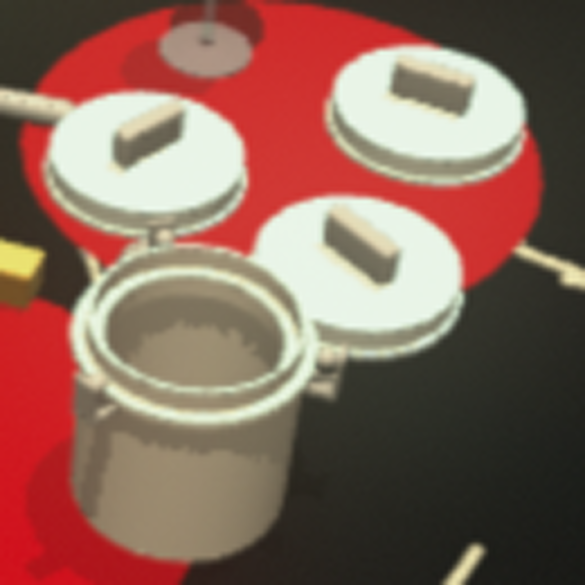

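The crops show a salt cellar beside the tub at top px (306,198). Handle centres in the top view are lid 1 (345,174), lid 2 (339,231.5) and lid 3 (402,219). In the side view they are (293.8,131), (340.4,156.6) and (356.2,120.6).

```bash
cat >> h.py <<'E'
def plan(*W):
    "waypoints (x,y,z,yaw_y or None); prints tool-axis shift per command, rows needed"
    s=r.get_state();Rt=R.from_euler("xyz",s["orientation"],degrees=True)
    y=Rt.apply([0,1,0]);th=np.degrees(np.arctan2(y[1],y[0]));p=np.array(s["tcp_pos"])
    print("yaw",th.round(1),"q",np.round(s["q"],1)[[0,5]])
    for w in W:
        q1=np.degrees(np.arctan2(w[1],w[0]));t=th if w[3] is None else w[3]
        if w[3] is not None:
            k=min((-2,-1,0,1,2),key=lambda k:abs(q1-(t+180*k)));t+=180*k
        a=np.radians(th);d=np.array(w[:3])-p
        T=np.array([[-np.sin(a),np.cos(a),0],[np.cos(a),np.sin(a),0],[0,0,-1]])@d
        print(T.round(4),"rz",round(-(t-th),1),"rows",max(np.linalg.norm(d)/.05,abs(t-th)/8.59).round(1),"yaw",round(t,1),"q6",round(q1-t,1),"rad",np.hypot(*w[:2]).round(3))
        p=np.array(w[:3]);th=t
E
python3 - <<'E'
from h import *
for n,a,b in(("l1",(345,173.75),(293.8,131)),("l2",(339.25,231.5),(340.4,156.6)),("l3",(402,219.25),(356.2,120.6)),("mouth",(265,229),(302.9,178.3))):
    X,e=tri(a,b);print(n,X.round(4),e.round(4))
print("salt",plane("top",(305.3,197.5),.055),"mouthP",plane("top",(265,229),.14))
t=cv2.imread("pics/top0.png")
# knob dark bar mask inside collar
g=cv2.cvtColor(t,cv2.COLOR_BGR2GRAY)[190:215,155:185];print(g)
plan((.553,.29,.25,61),(.553,.29,.12,61),(.553,.29,.09,61))
E
```

```text
l1 [ 0.6437 -0.2455  0.0511] 0.0025
l2 [ 0.4676 -0.2258  0.0446] 0.0039
l3 [ 0.5051 -0.4159  0.0493] 0.0041
mouth [0.4759 0.0036 0.1254] 0.0027
salt [ 0.56926281 -0.12287332  0.055     ] mouthP [0.47500282 0.0035645  0.14      ]
[[ 41  43  44  41  41  40  41  42  42  43  43  43  42  44  42  45  43  42
   42  64 103 120 120 120 120 119 116 117 116 118]
 [ 43  40  43  41  61  91  92  92  93  91  90  92 107 114 115 116 113 102
   99  94 113 125 125 123 126 124 116 116 115 117]
 [ 42  41  42  51 100 152 153 152 152 153 168 184 194 203 204 203 202 191
  186 158 141 139 139 137 141 146 159 157 156 157]
 [ 43  42  42  65 126 166 166 168 180 195 216 228 228 228 228 228 229 228
  224 204 167 132  95  93  95 111 154 163 161 161]
 [ 42  43  41  66 125 166 169 186 215 228 229 228 227 218 213 213 228 224
  229 225 207 176 130  90  95  94 110 150 150 162]
 [ 41  41  41  66 125 169 187 216 229 229 226 214 207 150 116 147 215 184
  209 199 127 153 199 128  94  94  95  93 109 149]
 [ 42  41  43  67 128 184 216 228 229 226 204 123 125  65 121 185 161  74
   85 118 129 155 212 196 116  95  93  94  93 1
[... 1766 characters left out ...]
3  69 130 166 177 211 224 229 229 229 228 228 229 230 228 229
  229 229 223 177  95  89  93  96 102 122 136 164]
 [ 41  41  43  70 130 167 167 172 199 221 226 229 229 229 229 228 229 229
  227 216 208 139  90  92  94 102 136 163 165 165]
 [ 44  42  43  69 130 167 168 165 166 184 207 222 228 224 224 223 219 220
  212 142 140  96  91  92 104 137 168 162 164 165]
 [ 41  42  43  69 131 166 167 165 163 162 162 190 226 216 216 214 202 205
  187  80  90  91  91  92 118 167 169 163 164 165]]
yaw -66.6 q [-68.7  -2.1]
[ 0.6226 -0.7213 -0.0012] rz -127.6 rows 19.1 yaw 61 q6 -33.3 rad 0.624
[0.   0.   0.13] rz 0 rows 2.6 yaw 61 q6 -33.3 rad 0.624
[0.   0.   0.03] rz 0 rows 0.6 yaw 61 q6 -33.3 rad 0.624
```

```bash
python3 shift.py '0.044 -0.051 0 0 0 -8;0.09 -0.10 0 0 0 -16;0.13 -0.152 0 0 0 -24;0.174 -0.203 0 0 0 -32;0.218 -0.253 0 0 0 -40;0.26 -0.302 0 0 0 -48;0.26 -0.302 0 0 0 -56;0.26 -0.302 0 0 0 -64' 0.085
python3 - <<'E'
from h import *
plan((.553,.29,.25,61))
E
```

```text
t: 0.9
tcp_pos: [0.3865, -0.2372, 0.2496]
orientation: [-180.0, -0.0, 87.7]
force: [1.5, -0.4, -1.1]
finger_gap: 0.0848
finger_force: 0.0
yaw -2.3 q [-34.7 -32.4]
[ 5.335e-01  1.449e-01 -4.000e-04] rz -63.3 rows 11.1 yaw 61 q6 -33.3 rad 0.624
```

```bash
python3 shift.py '0.047 0.013 0 0 0 -6;0.094 0.026 0 0 0 -12;0.141 0.039 0 0 0 -18;0.188 0.052 0 0 0 -24;0.235 0.065 0 0 0 -30;0.282 0.078 0 0 0 -38;0.33 0.09 0 0 0 -46;0.37 0.1 0 0 0 -54' 
python3 - <<'E'
from h import *
plan((.553,.29,.25,61),(.553,.29,.12,61))
E
```

```text
t: 1.7
tcp_pos: [0.5035, 0.1283, 0.2497]
orientation: [-180.0, -0.0, 141.8]
force: [1.0, -0.5, -0.0]
finger_gap: 0.085
finger_force: 0.0
yaw 51.8 q [ 11.5 -40.2]
[ 0.0612  0.1577 -0.0003] rz -9.2 rows 3.4 yaw 61 q6 -33.3 rad 0.624
[0.   0.   0.13] rz 0 rows 2.6 yaw 61 q6 -33.3 rad 0.624
```

```bash
python3 shift.py '0.0175 0.045 0 0 0 -3;0.035 0.09 0 0 0 -6;0.0525 0.135 0 0 0 -9;0.0612 0.1577 0 0 0 -9.2;0.0612 0.1577 0.03 0 0 -9.2;0.0612 0.1577 0.08 0 0 -9.2;0.0612 0.1577 0.12 0 0 -9.2;0.0612 0.1577 0.12 0 0 -9.2'
python3 - <<'E'
from h import *
plan((.553,.29,.09,61))
E
```

```text
t: 2.5
tcp_pos: [0.5486, 0.2847, 0.1221]
orientation: [-179.3, -0.5, 150.6]
force: [-0.4, -1.3, -0.8]
finger_gap: 0.0851
finger_force: 0.0
yaw 60.6 q [ 25.1 -35.5]
[-0.0013  0.0068  0.0321] rz -0.4 rows 0.7 yaw 61 q6 -33.3 rad 0.624
```

```bash
python3 shift.py '0 0 0 0 0 0;0 0 0.02 0 0 0;0 0 0.04 0 0 0;0 0 0.04 0 0 0;0 0 0.04 0 0 0'
python3 shift.py '0 0 0 0 0 0;0 0 0 0 0 0;0 0 0 0 0 0;0 0 0 0 0 0;0 0 0 0 0 0;0 0 0 0 0 0;0 0 0 0 0 0' 0.01
```

```text
t: 3.0
tcp_pos: [0.5557, 0.2877, 0.0926]
orientation: [179.8, 0.1, 150.6]
force: [-0.6, 0.4, 0.1]
finger_gap: 0.0849
finger_force: 0.0
t: 3.7
tcp_pos: [0.5554, 0.2888, 0.0909]
orientation: [179.8, 0.1, 150.6]
force: [1.9, 5.2, 0.0]
finger_gap: 0.0153
finger_force: 61.6
```

```bash
python3 shift.py '0 0 -0.0008 0 0 7;0 0 -0.0016 0 0 14;0 0 -0.0024 0 0 21;0 0 -0.0031 0 0 28;0 0 -0.0039 0 0 35;0 0 -0.0047 0 0 42;0 0 -0.0055 0 0 49;0 0 -0.0063 0 0 56'
python3 shift.py '0 0 -0.0008 0 0 7;0 0 -0.0016 0 0 14;0 0 -0.0024 0 0 21;0 0 -0.0031 0 0 28;0 0 -0.0039 0 0 35;0 0 -0.0047 0 0 42;0 0 -0.0055 0 0 49;0 0 -0.0057 0 0 51.5'
python3 shift.py '0 0 0 0 0 0;0 0 0 0 0 0;0 0 0 0 0 0'
```

```text
t: 4.5
tcp_pos: [0.5531, 0.2874, 0.097]
orientation: [-179.9, -0.0, 94.3]
force: [-5.3, 0.5, 6.6]
finger_gap: 0.015
finger_force: 62.5
t: 5.3
tcp_pos: [0.5508, 0.2884, 0.1028]
orientation: [-179.7, 0.2, 42.9]
force: [-11.9, 3.9, 10.5]
finger_gap: 0.0153
finger_force: 63.0
t: 5.6
tcp_pos: [0.5508, 0.2885, 0.1028]
orientation: [-179.7, 0.2, 43.0]
force: [-11.1, 3.9, 9.9]
finger_gap: 0.0149
finger_force: 63.1
```

```bash
python3 shift.py '0 0 0 0 0 0;0 0 0 0 0 0;0 0 -0.001 0 0 0;0 0 -0.04 0 0 0;0 0 -0.09 0 0 0;0 0 -0.12 0 0 0' 0.085
python3 - <<'E'
from h import *
plan((.50,.05,.28,90))
E
```

```text
t: 6.2
tcp_pos: [0.5557, 0.2874, 0.2256]
orientation: [179.9, -0.2, 43.0]
force: [-0.2, 1.2, 0.8]
finger_gap: 0.0855
finger_force: 0.0
yaw -47.0 q [25.1 72. ]
[-0.2027  0.1355 -0.0544] rz -137.0 rows 15.9 yaw 90 q6 -84.3 rad 0.502
```

```bash
python3 shift.py '-0.03 0.02 -0.01 0 0 7;-0.06 0.04 -0.02 0 0 14;-0.1 0.067 -0.03 0 0 21;-0.14 0.095 -0.04 0 0 28;-0.18 0.12 -0.054 0 0 36;-0.2 0.135 -0.054 0 0 43;-0.2 0.135 -0.054 0 0 43'
python3 - <<'E'
from h import *
t=r.read_camera("top");s=r.read_camera("side")
a=cv2.resize(s[205:305,180:280],None,fx=4,fy=4,interpolation=cv2.INTER_CUBIC)
b=cv2.resize(t[180:260,140:220],None,fx=5,fy=5,interpolation=cv2.INTER_CUBIC)
cv2.imwrite("pics/t3.png",np.hstack([a,b]))
for n,i in(("top",t),("side",s)):
    for c in blobs(i,(20,65,90),(35,255,255),30):
        print(n,cen(c).round(1),cv2.contourArea(c),[np.round(v,3) for v in topyaw(c,.028)] if n=="top" else "")
E
```

```text
t: 6.9
tcp_pos: [0.5, 0.0488, 0.2768]
orientation: [179.9, -0.1, -0.3]
force: [-0.6, 0.2, -0.1]
finger_gap: 0.085
finger_force: 0.0
top [  4.3 345.7] 516.5 [array([0.11 , 0.794]), array([0.206, 0.031]), np.float32(2.756)]
top [170.6 227.9] 146.5 [array([0.477, 0.293]), array([0.053, 0.028]), np.float32(0.85)]
top [201.5 172.5] 170.5 [array([0.65 , 0.198]), array([0.06 , 0.028]), np.float32(0.493)]
top [291.4 165.4] 180.0 [array([ 0.672, -0.084]), array([0.067, 0.031]), np.float32(13.39)]
top [237.7 162. ] 169.5 [array([0.683, 0.084]), array([0.065, 0.03 ]), np.float32(52.933)]
top [  8.7 157. ] 1460.5 [array([0.694, 0.807]), array([0.287, 0.064]), np.float32(2.769)]
top [437.   41.7] 64.5 [array([ 1.083, -0.47 ]), array([0.507, 0.238]), np.float32(86.525)]
side [154.9 348. ] 57.0 
side [376.7 338.9] 40.5 
side [380.9 318.6] 57.5 
side [314.6 306.5] 65.5 
side [151.6 308.1] 417.5 
side [354.7 294.8] 208.5 
side [404.9 294.9] 79.0 
side [481.2 271.9] 94.5 
side [410.7 278.3] 71.5 
side [238.8 270.4] 234.5 
side [127.4 259. ] 42.5 
side [498.9 254.7] 122.5 
side [348.3 248.7] 199.5 
side [205.6 221.2] 182.5 
side [318.9 204.5] 92.5 
side [220.7 191.5] 145.0 
side [308.4 175. ] 313.5 
side [391.5 166.5] 102.0 
side [257.7 160.8] 144.0 
side [354.9  91.1] 49.5 
side [295.1  81.1] 59.0 
side [310.3  10. ] 32.5 
side [353.9   8.1] 46.5
```

View pics/t3.png

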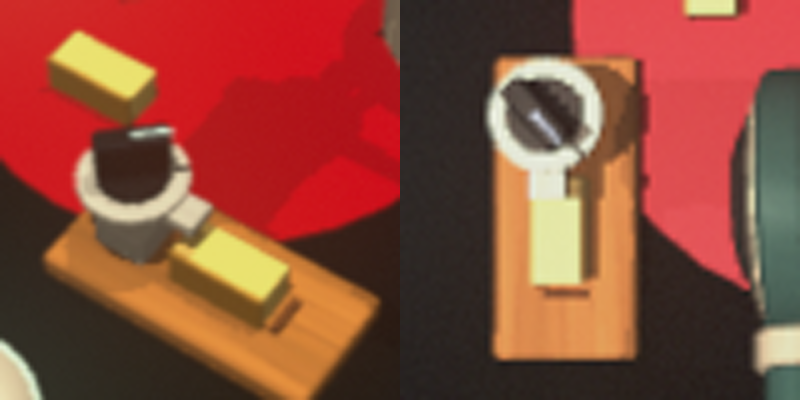

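The mark now meets the collar mark (top crop 583,155). The held cheese is undisturbed, and its visible x range is about 0.451 to 0.503.

```bash
python3 - <<'E'
from h import *
plan((.468,.289,.25,None),(.468,.289,.041,None))
E
```

```text
yaw -90.0 q [ 3. 93.]
[-0.0322 -0.2376  0.0261] rz -0.0 rows 4.8 yaw -90.0 q6 121.7 rad 0.55
[0.    0.    0.209] rz -0.0 rows 4.2 yaw -90.0 q6 121.7 rad 0.55
```

```bash
python3 shift.py '-0.008 -0.048 0.005 0 0 0;-0.016 -0.096 0.01 0 0 0;-0.024 -0.144 0.015 0 0 0;-0.032 -0.192 0.02 0 0 0;-0.032 -0.236 0.026 0 0 0;-0.032 -0.2376 0.06 0 0 0;-0.032 -0.2376 0.1 0 0 0;-0.032 -0.2376 0.14 0 0 0' 0.06
python3 shift.py '0 0 0 0 0 0;0 0 0 0 0 0'
python3 - <<'E'
from h import *
plan((.468,.289,.041,-90))
E
```

```text
t: 7.8
tcp_pos: [0.4675, 0.2919, 0.1346]
orientation: [-180.0, -0.0, 0.3]
force: [-0.0, -0.4, 0.1]
finger_gap: 0.0601
finger_force: 0.0
t: 8.0
tcp_pos: [0.4671, 0.2901, 0.1352]
orientation: [179.9, 0.1, 0.2]
force: [-0.2, 0.1, 0.9]
finger_gap: 0.0603
finger_force: 0.0
yaw -89.8 q [ 29.2 119.1]
[0.0009 0.0011 0.0942] rz -179.8 rows 20.9 yaw 90 q6 -58.3 rad 0.55
```

```bash
python3 shift.py '0.001 0.001 0.04 0 0 0;0.001 0.001 0.075 0 0 0;0.001 0.001 0.094 0 0 0;0.001 0.001 0.094 0 0 0;0.001 0.001 0.094 0 0 0'
python3 shift.py '0 0 0 0 0 0;0 0 0 0 0 0;0 0 0 0 0 0;0 0 0 0 0 0;0 0 0 0 0 0;0 0 0 0 0 0' 0.02
python3 shift.py '0 0 -0.004 0 0 0;0 0 -0.008 0 0 0;0 0 -0.008 0 0 0;-0.02 0 -0.008 0 0 0;-0.04 0 -0.008 0 0 0;-0.055 0 -0.008 0 0 0;-0.055 0 -0.04 0 0 0;-0.055 0 -0.08 0 0 0'
python3 - <<'E'
from h import *
plan((.457,.0036,.22,None),(.457,.0036,.135,None))
t=r.read_camera("top");cv2.imwrite("pics/h1.png",cv2.resize(t[150:270,120:300],None,fx=4,fy=4))
E
```

```text
t: 8.5
tcp_pos: [0.4709, 0.2897, 0.0444]
orientation: [-179.9, -0.2, 0.1]
force: [0.6, 0.6, 0.4]
finger_gap: 0.0599
finger_force: 0.0
t: 9.1
tcp_pos: [0.471, 0.2897, 0.0447]
orientation: [-179.9, -0.2, 0.1]
force: [-0.4, 0.5, 6.6]
finger_gap: 0.0306
finger_force: 61.0
t: 9.9
tcp_pos: [0.4109, 0.287, 0.12]
orientation: [179.8, 0.3, 0.1]
force: [1.5, 0.4, -0.7]
finger_gap: 0.0305
finger_force: 60.0
yaw -89.9 q [ 32.1 122. ]
[ 0.0455  0.2835 -0.1   ] rz -0.0 rows 6.1 yaw -89.9 q6 90.3 rad 0.457
[0.    0.    0.085] rz -0.0 rows 1.7 yaw -89.9 q6 90.3 rad 0.457
```

View pics/h1.png

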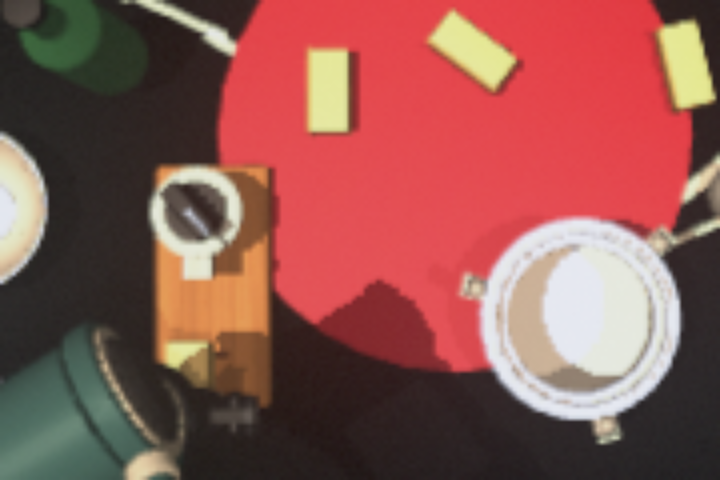

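The cheese is clear of the clamp and in the gripper, and the tub is at crop (581,320). I'll carry it over the tub.

```bash
python3 shift.py '0 0 -0.05 0 0 0;0 0 -0.1 0 0 0;0.008 0.047 -0.1 0 0 0;0.016 0.095 -0.1 0 0 0;0.024 0.142 -0.1 0 0 0;0.032 0.19 -0.1 0 0 0;0.04 0.237 -0.1 0 0 0;0.05 0.2835 -0.1 0 0 0'
python3 shift.py '0 0 0 0 0 0;0 0 0 0 0 0;0 0 0 0 0 0'
python3 - <<'E'
from h import *
plan((.461,.0036,.135,None))
E
```

```text
t: 10.75
tcp_pos: [0.464, 0.0032, 0.2221]
orientation: [180.0, -0.1, 0.1]
force: [1.0, 0.7, -0.4]
finger_gap: 0.0306
finger_force: 60.0
t: 11.05
tcp_pos: [0.464, 0.0057, 0.2218]
orientation: [-180.0, 0.0, 0.1]
force: [-0.7, -0.5, -1.3]
finger_gap: 0.0306
finger_force: 60.1
yaw -89.9 q [-2.4 87.5]
[-0.003   0.0021  0.0868] rz -0.0 rows 1.7 yaw -89.9 q6 90.4 rad 0.461
```

```bash
python3 shift.py '-0.003 0.002 0.03 0 0 0;-0.003 0.002 0.06 0 0 0;-0.003 0.002 0.087 0 0 0;-0.003 0.002 0.087 0 0 0;-0.003 0.002 0.087 0 0 0'
python3 shift.py '0 0 0 0 0 0;0 0 0 0 0 0;0 0 0 0 0 0;0 0 -0.04 0 0 0;0 0 -0.09 0 0 0;0 0 -0.09 0 0 0' 0.048
python3 - <<'E'
from h import *
t=r.read_camera("top")
for c in blobs(t,(20,65,90),(35,255,255),30):
    if 150<cen(c)[0]<320: print(cen(c).round(1),cv2.contourArea(c),[np.round(v,3) for v in topyaw(c,.028)])
plan((.65,.198,.22,None),(.65,.198,.023,None),(.65,.198,.22,None),(.475,.0036,.22,None))
E
```

```text
t: 11.55
tcp_pos: [0.4609, 0.0043, 0.1349]
orientation: [-180.0, 0.1, 0.2]
force: [-0.1, 0.8, -0.8]
finger_gap: 0.0309
finger_force: 60.0
t: 12.15
tcp_pos: [0.4665, 0.0026, 0.2335]
orientation: [180.0, -0.9, 0.1]
force: [1.0, 0.3, 0.7]
finger_gap: 0.0478
finger_force: 0.0
[201.5 172.5] 170.5 [array([0.65 , 0.198]), array([0.06 , 0.028]), np.float32(0.493)]
[291.4 165.4] 180.0 [array([ 0.672, -0.084]), array([0.067, 0.031]), np.float32(13.39)]
[237.7 162. ] 169.0 [array([0.683, 0.085]), array([0.065, 0.029]), np.float32(52.933)]
yaw -89.9 q [-2.7 87.2]
[ 0.1854 -0.1951  0.0104] rz -0.0 rows 5.4 yaw -89.9 q6 106.9 rad 0.679
[0.    0.    0.197] rz -0.0 rows 3.9 yaw -89.9 q6 106.9 rad 0.679
[ 0.     0.    -0.197] rz -0.0 rows 3.9 yaw -89.9 q6 106.9 rad 0.679
[-0.1752  0.1942  0.    ] rz -0.0 rows 5.2 yaw -89.9 q6 90.4 rad 0.475
```

```bash
python3 shift.py '0.034 -0.036 0 0 0 0;0.068 -0.072 0 0 0 0;0.102 -0.108 0 0 0 0;0.136 -0.144 0 0 0 0;0.17 -0.18 0 0 0 0;0.1854 -0.1951 0.03 0 0 0;0.1854 -0.1951 0.07 0 0 0;0.1854 -0.1951 0.11 0 0 0' 0.06
python3 shift.py '0 0 0 0 0 0;0 0 0 0 0 0;0 0 0 0 0 0'
python3 - <<'E'
from h import *
plan((.65,.198,.023,None))
E
```

```text
t: 13.0
tcp_pos: [0.6469, 0.1992, 0.1131]
orientation: [-180.0, -0.0, 0.1]
force: [0.7, -0.8, -0.3]
finger_gap: 0.0599
finger_force: 0.0
t: 13.3
tcp_pos: [0.6481, 0.1985, 0.1175]
orientation: [-179.9, -0.2, 0.0]
force: [0.2, 0.9, 0.2]
finger_gap: 0.06
finger_force: 0.0
yaw -90.0 q [ 14.9 104.9]
[0.0019 0.0005 0.0945] rz -0.0 rows 1.9 yaw -90.0 q6 106.9 rad 0.679
```

```bash
python3 shift.py '0.002 0 0.04 0 0 0;0.002 0 0.08 0 0 0;0.002 0 0.094 0 0 0;0.002 0 0.094 0 0 0;0.002 0 0.094 0 0 0'
python3 shift.py '0 0 0 0 0 0;0 0 0 0 0 0;0 0 0 0 0 0;0 0 0 0 0 0;0 0 0 0 0 0' 0.02
python3 shift.py '0 0 -0.03 0 0 0;0 0 -0.08 0 0 0;0 0 -0.13 0 0 0;0 0 -0.18 0 0 0;0 0 -0.197 0 0 0;0 0 -0.197 0 0 0'
python3 shift.py '-0.035 0.039 0 0 0 0;-0.07 0.078 0 0 0 0;-0.105 0.116 0 0 0 0;-0.14 0.155 0 0 0 0;-0.175 0.194 0 0 0 0;-0.175 0.194 0 0 0 0;-0.175 0.194 0 0 0 0;-0.175 0.194 0 0 0 0'
python3 - <<'E'
from h import *
plan((.475,.0036,.135,None))
E
```

```text
t: 13.8
tcp_pos: [0.6502, 0.1987, 0.0234]
orientation: [-179.9, -0.2, 0.1]
force: [0.9, -0.2, 0.4]
finger_gap: 0.0602
finger_force: 0.0
t: 14.3
tcp_pos: [0.6506, 0.1989, 0.0239]
orientation: [-179.9, -0.3, 0.1]
force: [0.2, -0.1, 6.6]
finger_gap: 0.0311
finger_force: 61.3
t: 14.9
tcp_pos: [0.651, 0.199, 0.2234]
orientation: [-179.9, -0.5, 0.1]
force: [0.7, 0.6, -0.4]
finger_gap: 0.0309
finger_force: 60.4
t: 15.7
tcp_pos: [0.4736, 0.0044, 0.2167]
orientation: [-180.0, 0.1, 0.0]
force: [0.1, -0.0, -0.3]
finger_gap: 0.0309
finger_force: 60.4
yaw -90.0 q [-2.5 87.5]
[0.0014 0.0008 0.0817] rz -0.0 rows 1.6 yaw -90.0 q6 90.4 rad 0.475
```

```bash
python3 shift.py '0.001 0.001 0.03 0 0 0;0.001 0.001 0.06 0 0 0;0.001 0.001 0.082 0 0 0;0.001 0.001 0.082 0 0 0;0.001 0.001 0.082 0 0 0'
python3 shift.py '0 0 0 0 0 0;0 0 0 0 0 0;0 0 0 0 0 0;0 0 -0.04 0 0 0;0 0 -0.085 0 0 0;0 0 -0.085 0 0 0' 0.048
python3 - <<'E'
from h import *
t=r.read_camera("top")
for c in blobs(t,(20,65,90),(35,255,255),30):
    if 150<cen(c)[0]<320: print(cen(c).round(1),cv2.contourArea(c),[np.round(v,3) for v in topyaw(c,.028)])
plan((.683,.085,.12,-37),(.683,.085,.023,-37),(.683,.085,.22,-37),(.475,.0036,.22,-90))
E
```

```text
t: 16.2
tcp_pos: [0.4752, 0.004, 0.1355]
orientation: [-180.0, 0.1, 0.1]
force: [0.4, -0.3, -0.6]
finger_gap: 0.0306
finger_force: 60.4
t: 16.8
tcp_pos: [0.4795, 0.0028, 0.2289]
orientation: [180.0, -0.8, 0.1]
force: [0.8, 0.2, 0.6]
finger_gap: 0.0478
finger_force: 0.0
[291.3 165.4] 179.0 [array([ 0.672, -0.084]), array([0.067, 0.031]), np.float32(13.39)]
[237.7 162. ] 169.0 [array([0.683, 0.085]), array([0.065, 0.029]), np.float32(52.933)]
yaw -89.9 q [-2.6 87.3]
[ 0.2052 -0.0819  0.106 ] rz -52.9 rows 6.2 yaw -37 q6 44.1 rad 0.688
[0.    0.    0.097] rz 0 rows 1.9 yaw -37 q6 44.1 rad 0.688
[ 0.     0.    -0.197] rz 0 rows 3.9 yaw -37 q6 44.1 rad 0.688Traceback (most recent call last):
  File "<stdin>", line 5, in <module>
  File "h.py", line 47, in plan
    print(T.round(4),"rz",round(-(t-th),1),"rows",max(np.linalg.norm(d)/.05,abs(t-th)/8.59).round(1),"yaw",round(t,1),"q6",round(q1-t,1),"rad",np.hypot(*w[:2]).round(3))
                                                  ^^^^^^^^^^^^^^^^^^^^^^^^^^^^^^^^^^^^^^^^^^^^^^^
AttributeError: 'float' object has no attribute 'round'
```

```bash
sed -i 's|max(np.linalg.norm(d)/.05,abs(t-th)/8.59).round(1)|round(float(max(np.linalg.norm(d)/.05,abs(t-th)/8.59)),1)|' h.py
python3 shift.py '0.035 -0.014 0 0 0 -8;0.07 -0.028 0 0 0 -16;0.105 -0.042 0 0 0 -24;0.14 -0.056 0.01 0 0 -32;0.175 -0.07 0.03 0 0 -40;0.207 -0.082 0.06 0 0 -48;0.207 -0.082 0.1 0 0 -53;0.207 -0.082 0.1 0 0 -53' 0.06
python3 shift.py '0 0 0 0 0 0;0 0 0 0 0 0;0 0 0 0 0 0'
python3 - <<'E'
from h import *
plan((.683,.085,.023,-37),(.683,.085,.22,-37),(.475,.0036,.22,None))
E
```

```text
t: 17.65
tcp_pos: [0.6764, 0.0851, 0.1125]
orientation: [-179.4, 0.6, 53.1]
force: [-2.1, -0.2, -1.9]
finger_gap: 0.0599
finger_force: 0.0
t: 17.95
tcp_pos: [0.683, 0.0852, 0.1243]
orientation: [179.8, -0.2, 53.0]
force: [-0.6, 0.6, -0.3]
finger_gap: 0.0601
finger_force: 0.0
yaw -37.0 q [ 5. 42.]
[-1.000e-04  1.000e-04  1.013e-01] rz -0.0 rows 2.0 yaw -37 q6 44.1 rad 0.688
[ 0.     0.    -0.197] rz 0 rows 3.9 yaw -37 q6 44.1 rad 0.688
[-0.1902 -0.1171  0.    ] rz 0 rows 4.5 yaw -37 q6 37.4 rad 0.475
```

```bash
python3 shift.py '0 0 0.04 0 0 0;0 0 0.08 0 0 0;0 0 0.1 0 0 0;0 0 0.1 0 0 0;0 0 0.1 0 0 0'
python3 shift.py '0 0 0 0 0 0;0 0 0 0 0 0;0 0 0 0 0 0;0 0 0 0 0 0;0 0 0 0 0 0' 0.02
python3 shift.py '0 0 -0.03 0 0 0;0 0 -0.08 0 0 0;0 0 -0.13 0 0 0;0 0 -0.18 0 0 0;0 0 -0.197 0 0 0;0 0 -0.197 0 0 0'
python3 shift.py '-0.038 -0.023 0 0 0 0;-0.076 -0.047 0 0 0 0;-0.114 -0.07 0 0 0 0;-0.152 -0.094 0 0 0 0;-0.19 -0.117 0 0 0 0;-0.19 -0.117 0 0 0 0;-0.19 -0.117 0 0 0 0;-0.19 -0.117 0 0 0 0'
python3 - <<'E'
from h import *
plan((.475,.0036,.135,None))
E
```

```text
t: 18.45
tcp_pos: [0.6826, 0.0853, 0.0229]
orientation: [179.9, -0.1, 53.0]
force: [0.5, 0.6, 1.1]
finger_gap: 0.0598
finger_force: 0.0
t: 18.95
tcp_pos: [0.684, 0.0855, 0.0242]
orientation: [179.8, -0.2, 53.1]
force: [0.5, -0.0, 6.6]
finger_gap: 0.0309
finger_force: 61.2
t: 19.55
tcp_pos: [0.6842, 0.0856, 0.2235]
orientation: [179.6, -0.4, 53.1]
force: [1.3, 1.4, -0.7]
finger_gap: 0.0304
finger_force: 60.3
t: 20.35
tcp_pos: [0.474, 0.0039, 0.2168]
orientation: [-179.9, 0.0, 53.1]
force: [0.1, -0.5, 0.4]
finger_gap: 0.0307
finger_force: 60.3
yaw -36.9 q [-2.5 34.4]
[0.0004 0.001  0.0818] rz -0.0 rows 1.6 yaw -36.9 q6 37.4 rad 0.475
```

Last cheese is at (0.672,−0.084), yaw 13.4°, so the tool's y axis has to go to −76.6°.

```bash
python3 shift.py '0 0.001 0.03 0 0 0;0 0.001 0.06 0 0 0;0 0.001 0.082 0 0 0;0 0.001 0.082 0 0 0;0 0.001 0.082 0 0 0'
python3 shift.py '0 0 0 0 0 0;0 0 0 0 0 0;0 0 0 0 0 0;0 0 -0.04 0 0 0;0 0 -0.085 0 0 0;0 0 -0.085 0 0 0;0 0 -0.085 0 0 0' 0.048
python3 - <<'E'
from h import *
t=r.read_camera("top");cv2.imwrite("pics/x.png",t)
for c in blobs(t,(20,65,90),(35,255,255),30):
    if 150<cen(c)[0]<320: print(cen(c).round(1),cv2.contourArea(c),[np.round(v,3) for v in topyaw(c,.028)])
plan((.672,-.084,.12,-76.6),(.672,-.084,.22,-76.6),(.475,.0036,.22,None))
E
```

```text
t: 20.85
tcp_pos: [0.4753, 0.0035, 0.1356]
orientation: [-179.9, 0.0, 53.1]
force: [0.7, 0.0, -0.6]
finger_gap: 0.031
finger_force: 60.3
t: 21.55
tcp_pos: [0.4761, 0.0031, 0.2234]
orientation: [179.8, -0.2, 53.1]
force: [-0.2, -0.4, -0.5]
finger_gap: 0.048
finger_force: 0.0
[291.4 165.4] 180.0 [array([ 0.672, -0.084]), array([0.067, 0.031]), np.float32(13.39)]
yaw -36.9 q [-2.6 34.3]
[0.0489 0.21   0.1015] rz 39.7 rows 4.8 yaw -76.6 q6 69.5 rad 0.677
[ 0.   0.  -0.1] rz -0.0 rows 2.0 yaw -76.6 q6 69.5 rad 0.677
[-0.1713 -0.1309  0.    ] rz -0.0 rows 4.3 yaw -76.6 q6 77.0 rad 0.475
```

```bash
python3 shift.py '0.01 0.042 0 0 0 8;0.02 0.084 0 0 0 16;0.03 0.126 0 0 0 24;0.04 0.17 0.01 0 0 32;0.0489 0.21 0.03 0 0 39.7;0.0489 0.21 0.07 0 0 39.7;0.0489 0.21 0.1 0 0 39.7;0.0489 0.21 0.1 0 0 39.7' 0.06
python3 shift.py '0 0 0 0 0 0;0 0 0 0 0 0;0 0 0 0 0 0'
python3 - <<'E'
from h import *
plan((.672,-.084,.023,None))
E
```

```text
t: 22.4
tcp_pos: [0.6661, -0.0833, 0.1121]
orientation: [-179.7, 0.8, 13.3]
force: [-0.7, 0.2, -0.6]
finger_gap: 0.0598
finger_force: 0.0
t: 22.7
tcp_pos: [0.6734, -0.084, 0.1238]
orientation: [179.9, -0.2, 13.4]
force: [-0.8, 0.7, -0.5]
finger_gap: 0.06
finger_force: 0.0
yaw -76.6 q [-9.2 67.4]
[-0.0014 -0.0004  0.1008] rz -0.0 rows 2.0 yaw -76.6 q6 69.5 rad 0.677
```

```bash
python3 shift.py '0 0 0.04 0 0 0;0 0 0.08 0 0 0;0 0 0.1 0 0 0;0 0 0.1 0 0 0;0 0 0.1 0 0 0'
python3 shift.py '0 0 0 0 0 0;0 0 0 0 0 0;0 0 0 0 0 0;0 0 0 0 0 0;0 0 0 0 0 0' 0.02
python3 shift.py '0 0 -0.03 0 0 0;0 0 -0.08 0 0 0;0 0 -0.13 0 0 0;0 0 -0.18 0 0 0;0 0 -0.197 0 0 0;0 0 -0.197 0 0 0'
python3 shift.py '-0.034 -0.026 0 0 0 0;-0.068 -0.052 0 0 0 0;-0.102 -0.078 0 0 0 0;-0.136 -0.104 0 0 0 0;-0.171 -0.131 0 0 0 0;-0.171 -0.131 0 0 0 0;-0.171 -0.131 0 0 0 0;-0.171 -0.131 0 0 0 0'
python3 - <<'E'
from h import *
plan((.475,.0036,.135,None))
E
```

```text
t: 23.2
tcp_pos: [0.673, -0.084, 0.0226]
orientation: [180.0, -0.1, 13.4]
force: [-0.4, 0.3, 0.2]
finger_gap: 0.0597
finger_force: 0.0
t: 23.7
tcp_pos: [0.6743, -0.0843, 0.0241]
orientation: [179.9, -0.3, 13.4]
force: [-0.7, 0.3, 6.8]
finger_gap: 0.0308
finger_force: 61.4
t: 24.3
tcp_pos: [0.6745, -0.0844, 0.2234]
orientation: [179.8, -0.5, 13.4]
force: [0.3, -0.0, -1.0]
finger_gap: 0.031
finger_force: 60.5
t: 25.1
tcp_pos: [0.4753, 0.0038, 0.2168]
orientation: [-180.0, 0.1, 13.4]
force: [0.7, 0.4, -0.9]
finger_gap: 0.0311
finger_force: 60.5
yaw -76.6 q [-2.5 74.1]
[-0.0004  0.0001  0.0818] rz -0.0 rows 1.6 yaw -76.6 q6 77.1 rad 0.475
```

```bash
python3 shift.py '0 0 0.03 0 0 0;0 0 0.06 0 0 0;0 0 0.082 0 0 0;0 0 0.082 0 0 0;0 0 0.082 0 0 0'
python3 shift.py '0 0 0 0 0 0;0 0 0 0 0 0;0 0 0 0 0 0;0 0 -0.04 0 0 0;0 0 -0.085 0 0 0;0 0 -0.085 0 0 0;0 0 -0.085 0 0 0' 0.048
python3 - <<'E'
from h import *
plan((.4676,-.2258,.2,78),(.4676,-.2258,.047,78))
E
```

```text
t: 25.6
tcp_pos: [0.4758, 0.0036, 0.1356]
orientation: [-180.0, 0.1, 13.3]
force: [0.2, -0.8, -1.0]
finger_gap: 0.0311
finger_force: 60.4
t: 26.3
tcp_pos: [0.4767, 0.004, 0.2234]
orientation: [179.9, -0.3, 13.4]
force: [-0.2, 0.2, 0.9]
finger_gap: 0.0482
finger_force: 0.0
yaw -76.6 q [-2.5 74.1]
[-0.062   0.2214  0.0234] rz 25.4 rows 4.6 yaw -102 q6 76.2 rad 0.519
[0.    0.    0.153] rz 0 rows 3.1 yaw -102 q6 76.2 rad 0.519
```

```bash
python3 shift.py '-0.0124 0.044 0 0 0 5;-0.025 0.088 0 0 0 10;-0.037 0.132 0 0 0 15;-0.05 0.177 0 0 0 20;-0.062 0.2214 0 0 0 25.4;-0.062 0.2214 0.02 0 0 25.4;-0.062 0.2214 0.02 0 0 25.4'
python3 - <<'E'
from h import *
t=r.read_camera("top");s=r.read_camera("side")
a=cv2.resize(t[190:270,230:300],None,fx=5,fy=5,interpolation=cv2.INTER_CUBIC)
b=cv2.resize(s[150:230,265:335],None,fx=5,fy=5,interpolation=cv2.INTER_CUBIC)
cv2.imwrite("pics/tub.png",np.hstack([a,b]))
plan((.4676,-.2258,.047,78))
E
```

```text
t: 27.0
tcp_pos: [0.4632, -0.2257, 0.1969]
orientation: [-179.9, 0.4, -12.2]
force: [-0.9, 1.7, -0.9]
finger_gap: 0.048
finger_force: 0.0
yaw -102.0 q [-28.6  73.4]
[0.003  0.0003 0.1522] rz -0.0 rows 3.0 yaw -102 q6 76.2 rad 0.519
```

View pics/tub.png

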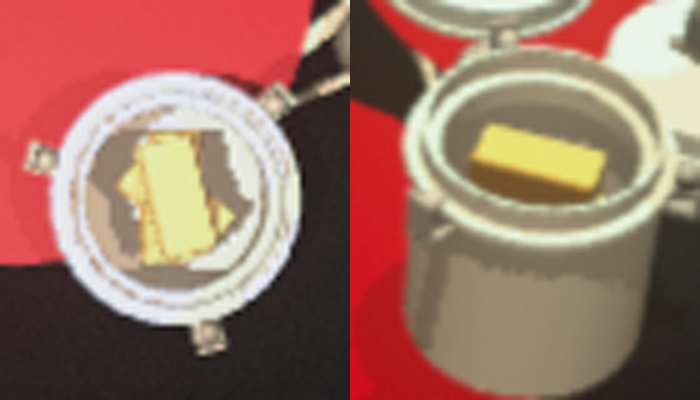

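The tub holds the cheese in a crossed pile, with the top piece centred at crop (170,200) and below the rim. Next I'll refine the tub and lid centres from their edges.

```bash
cat >> h.py <<'E'
from scipy.optimize import least_squares
from scipy.ndimage import map_coordinates
def circ(img,X,rlo,rhi,sign=-1,n="top",pr=True):
    "circle at height X[2] about X: per direction the strongest radial edge (sign -1: bright to dark going out)"
    g=cv2.cvtColor(img,cv2.COLOR_BGR2GRAY).astype(float) if img.ndim==3 else img.astype(float)
    rs=np.arange(rlo,rhi,.0005);P=[]
    for a in np.radians(np.arange(0,360,4)):
        W=[np.array(X)+[q*np.cos(a),q*np.sin(a),0] for q in rs]
        u=np.array([proj(n,w) for w in W]);v=map_coordinates(g,[u[:,1],u[:,0]],order=1)
        d=sign*(v[4:]-v[:-4]);k=d.argmax()
        if d[k]>12:P.append(W[k+2][:2])
    P=np.array(P)
    f=least_squares(lambda c:np.hypot(*(P-c[:2]).T)-c[2],[X[0],X[1],(rlo+rhi)/2],loss="soft_l1",f_scale=.001)
    print(n,"z",X[2],"c",f.x.round(4),"n",len(P),"mad",np.median(abs(f.fun)).round(4));return f.x
E
python3 - <<'E'
from h import *
print("pile",tri((264,230),(303.4,179.6)))
t=cv2.imread("pics/top0.png");s=cv2.imread("pics/side0.png")
S=lambda i:i[...,0]  # blue: white vs red/black
for z in(.125,.131): circ(S(t),(.475,.0036,z),.058,.082)
circ(S(t),(.475,.0036,.14),.042,.062,sign=-1);circ(S(t),(.475,.0036,.14),.042,.066,sign=1)
circ(S(s),(.475,.0036,.14),.042,.057,-1,"side");circ(S(s),(.475,.0036,.125),.058,.08,-1,"side")
for X in((.6437,-.2455),(.4676,-.2258),(.5051,-.4159)):
    for z in (.0225,.0): circ(S(t),(*X,z),.062,.085)
    circ(S(s),(*X,.0225),.06,.085,-1,"side")
E
```

```text
pile (array([0.47294661, 0.0063747 , 0.12453169]), np.float64(0.002380032530303395))
top z 0.125 c [0.4744 0.0042 0.0718] n 90 mad 0.0004
top z 0.131 c [0.4744 0.0044 0.0715] n 90 mad 0.0003
top z 0.14 c [0.4746 0.0088 0.0525] n 84 mad 0.0017
top z 0.14 c [0.4749 0.0043 0.0521] n 87 mad 0.0004
side z 0.14 c [0.471  0.0174 0.0565] n 48 mad 0.0006
side z 0.125 c [0.475  0.0114 0.0683] n 90 mad 0.0022
top z 0.0225 c [ 0.6432 -0.2434  0.0725] n 90 mad 0.0009
top z 0.0 c [ 0.646  -0.2487  0.074 ] n 90 mad 0.0008
side z 0.0225 c [ 0.6475 -0.2443  0.0699] n 89 mad 0.0008
top z 0.0225 c [ 0.4666 -0.2209  0.0725] n 90 mad 0.0005
top z 0.0 c [ 0.4661 -0.2259  0.0738] n 90 mad 0.0005
side z 0.0225 c [ 0.468  -0.2229  0.0696] n 90 mad 0.0011
top z 0.0225 c [ 0.5039 -0.4144  0.0723] n 90 mad 0.0013
top z 0.0 c [ 0.5046 -0.421   0.0748] n 90 mad 0.0006
side z 0.0225 c [ 0.5075 -0.4153  0.0701] n 90 mad 0.0009
```

```bash
python3 - <<'E'
from h import *
for a,b in(((265.2,229.6),(303,180.8)),((264,230),(303,181.5))): print(tri(a,b))
t=r.read_camera("top");s=r.read_camera("side")
a=cv2.resize(t[205:255,240:290],None,fx=8,fy=8,interpolation=cv2.INTER_CUBIC)
b=cv2.resize(s[160:210,278:328],None,fx=8,fy=8,interpolation=cv2.INTER_CUBIC)
cv2.imwrite("pics/tub2.png",np.hstack([a,b]))
E
```

```text
(array([0.47452866, 0.00294574, 0.11666379]), np.float64(0.0037135901849616485))
(array([0.47310145, 0.00627702, 0.11751552]), np.float64(0.0030471362218363334))
```

View pics/tub2.png

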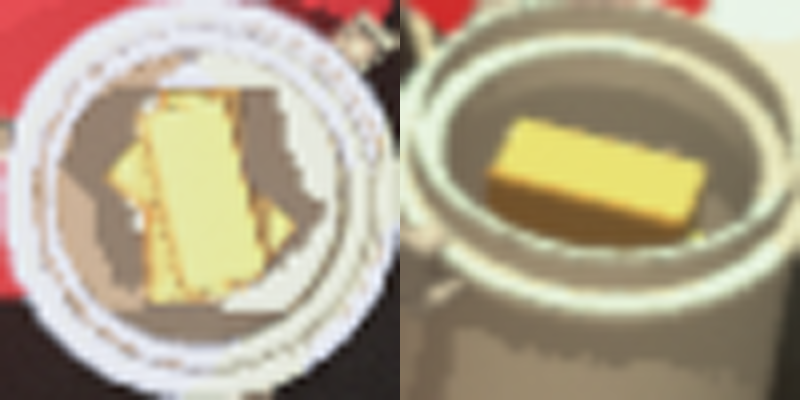

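The top view shows a level four-high pile, so its top should be at 118 mm; triangulation gives about 117 mm. That is below the lid seat. Now I'll grasp lid 2.

```bash
python3 - <<'E'
from h import *
plan((.467,-.2235,.047,78))
E
```

```text
yaw -102.0 q [-28.5  73.4]
[ 0.0006 -0.0015  0.1539] rz 0.0 rows 3.1 yaw -102 q6 76.4 rad 0.518
```

```bash
python3 shift.py '0 -0.0015 0.04 0 0 0;0 -0.0015 0.08 0 0 0;0 -0.0015 0.12 0 0 0;0 -0.0015 0.15 0 0 0;0 -0.0015 0.154 0 0 0;0 -0.0015 0.154 0 0 0;0 -0.0015 0.154 0 0 0'
python3 shift.py '0 0 0 0 0 0;0 0 0 0 0 0;0 0 0 0 0 0;0 0 0 0 0 0;0 0 0 0 0 0' 0.006
python3 shift.py '0 0 -0.02 0 0 0;0 0 -0.06 0 0 0;0 0 -0.11 0 0 0;0 0 -0.16 0 0 0;0 0 -0.18 0 0 0;0 0 -0.18 0 0 0;0 0 -0.18 0 0 0;0 0 -0.18 0 0 0'
python3 - <<'E'
from h import *
s=r.get_state();p=np.array(s["tcp_pos"]);print(p)
t=r.read_camera("top");d=r.read_camera("side");S=lambda i:i[...,0]
circ(S(t),(p[0],p[1],p[2]-.047+.0225),.06,.085);circ(S(d),(p[0],p[1],p[2]-.047+.0225),.06,.085,-1,"side")
plan((.4745,.0043,.227,None))
E
```

```text
t: 27.9
tcp_pos: [0.4683, -0.2247, 0.0491]
orientation: [179.9, -0.2, -12.0]
force: [1.3, -0.4, 0.2]
finger_gap: 0.0481
finger_force: 0.0
t: 28.4
tcp_pos: [0.4682, -0.2252, 0.0491]
orientation: [179.9, -0.2, -12.1]
force: [-0.6, 1.6, 7.9]
finger_gap: 0.0149
finger_force: 60.2
t: 29.2
tcp_pos: [0.4649, -0.2235, 0.2243]
orientation: [-179.9, 0.3, -12.0]
force: [-0.3, 0.0, -1.1]
finger_gap: 0.0149
finger_force: 58.9
[ 0.46488894 -0.22351299  0.22434517]
top z 0.19984517286483092 c [ 0.4634 -0.2187  0.0721] n 80 mad 0.0007
side z 0.19984517286483092 c [ 0.465  -0.2185  0.0694] n 78 mad 0.0008
yaw -102.0 q [-28.4  73.6]
[-0.0382 -0.2248 -0.0027] rz -0.0 rows 4.6 yaw -102.0 q6 102.6 rad 0.475
```

```bash
python3 shift.py '-0.007 -0.04 0 0 0 0;-0.014 -0.08 0 0 0 0;-0.021 -0.12 0 0 0 0;-0.028 -0.16 0 0 0 0;-0.034 -0.2 0 0 0 0;-0.0382 -0.2248 0 0 0 0;-0.0382 -0.2248 0 0 0 0;-0.0382 -0.2248 0 0 0 0'
python3 shift.py '0 0 0 0 0 0;0 0 0 0 0 0'
python3 - <<'E'
from h import *
s=r.get_state();p=np.array(s["tcp_pos"]);print(p)
t=r.read_camera("top");d=r.read_camera("side");S=lambda i:i[...,0]
circ(S(t),(p[0],p[1],p[2]-.047+.0225),.06,.085);circ(S(d),(p[0],p[1],p[2]-.047+.0225),.06,.085,-1,"side")
plan((.4745,.0043,.194,None))
E
```

```text
t: 30.1
tcp_pos: [0.4753, 0.0038, 0.2256]
orientation: [179.9, 0.1, -11.9]
force: [-0.3, -0.1, -1.2]
finger_gap: 0.0147
finger_force: 59.2
t: 30.3
tcp_pos: [0.4758, 0.0025, 0.2265]
orientation: [180.0, 0.0, -12.1]
force: [-0.1, -0.8, -1.0]
finger_gap: 0.0148
finger_force: 59.2
[0.47579975 0.00251055 0.2265441 ]
top z 0.20204410055755503 c [ 0.4726 -0.0007  0.0733] n 57 mad 0.0017
side z 0.20204410055755503 c [0.4763 0.0065 0.0701] n 74 mad 0.0007
yaw -102.1 q [-2.7 99.5]
[-0.0018 -0.0014  0.0328] rz -0.0 rows 0.7 yaw -102.1 q6 102.6 rad 0.475
```

```bash
python3 shift.py '-0.0015 -0.0015 0.015 0 0 0;-0.0015 -0.0015 0.03 0 0 0;-0.0015 -0.0015 0.034 0 0 0;-0.0015 -0.0015 0.036 0 0 0;-0.0015 -0.0015 0.036 0 0 0;-0.0015 -0.0015 0.036 0 0 0'
python3 shift.py '0 0 0.002 0 0 0;0 0 0.004 0 0 0'
python3 shift.py '0 0 0.002 0 0 0;0 0 0.004 0 0 0'
python3 shift.py '0 0 0.001 0 0 0;0 0 0.002 0 0 0'
```

```text
t: 31.0
tcp_pos: [0.4753, 0.0053, 0.1915]
orientation: [-180.0, -0.1, -12.0]
force: [0.4, -0.2, -2.1]
finger_gap: 0.0149
finger_force: 59.2
t: 31.2
tcp_pos: [0.4755, 0.0053, 0.1891]
orientation: [-180.0, -0.1, -12.0]
force: [-8.0, -0.1, 18.8]
finger_gap: 0.0145
finger_force: 61.8
t: 31.4
tcp_pos: [0.4755, 0.0053, 0.189]
orientation: [-180.0, -0.1, -12.0]
force: [-19.6, -0.4, 41.6]
finger_gap: 0.0148
finger_force: 64.9
t: 31.6
tcp_pos: [0.4756, 0.0053, 0.189]
orientation: [-180.0, -0.1, -12.0]
force: [-23.5, -0.3, 46.9]
finger_gap: 0.0148
finger_force: 65.7
```

```bash
python3 shift.py '0 0 -0.009 0 0 0;0 0 -0.011 0 0 0;-0.002 0 -0.011 0 0 0;-0.002 0 -0.007 0 0 0;-0.002 0 -0.007 0 0 0'
python3 shift.py '0.001 0.001 0.001 0 0 0;-0.001 0.002 0.001 0 0 0;-0.002 0 0.001 0 0 0;-0.001 -0.002 0.001 0 0 0;0.001 -0.002 0.001 0 0 0;0.002 0 0.001 0 0 0;0.002 0.002 0.001 0 0 0;0 0 0.001 0 0 0'
```

```text
t: 32.1
tcp_pos: [0.4727, 0.0058, 0.1891]
orientation: [180.0, 0.0, -12.0]
force: [-5.7, -0.2, 12.4]
finger_gap: 0.0146
finger_force: 61.1
t: 32.9
tcp_pos: [0.4751, 0.0051, 0.1891]
orientation: [180.0, -0.3, -12.0]
force: [2.8, -5.1, 9.1]
finger_gap: 0.0149
finger_force: 60.7
```

Lid 2 stays on the rim at 15 mm above the seat, so it does not fit. I'll put it back where it was.

```bash
python3 shift.py '0 0 -0.03 0 0 0;0 0 -0.04 0 0 0;0 0 -0.04 0 0 0;0 0 -0.04 0 0 0'
python3 - <<'E'
from h import *
plan((.468,-.225,.225,None),(.468,-.225,.052,None))
E
```

```text
t: 33.3
tcp_pos: [0.4724, 0.0057, 0.2257]
orientation: [180.0, 0.1, -12.0]
force: [-0.1, -0.8, -1.6]
finger_gap: 0.0154
finger_force: 59.3
yaw -102.0 q [-2.3 99.7]
[0.0438 0.2266 0.0007] rz -0.0 rows 4.6 yaw -102.0 q6 76.4 rad 0.519
[0.    0.    0.173] rz -0.0 rows 3.5 yaw -102.0 q6 76.4 rad 0.519
```

```bash
python3 shift.py '0.009 0.045 0 0 0 0;0.018 0.09 0 0 0 0;0.026 0.135 0 0 0 0;0.035 0.18 0 0 0 0;0.0438 0.2266 0 0 0 0;0.0438 0.2266 0 0 0 0;0.0438 0.2266 0.04 0 0 0;0.0438 0.2266 0.08 0 0 0'
python3 shift.py '0 0 0.04 0 0 0;0 0 0.07 0 0 0;0 0 0.085 0 0 0;0 0 0.085 0 0 0;0 0 0.085 0 0 0'
python3 - <<'E'
from h import *
plan((.468,-.225,.0495,None))
E
```

```text
t: 34.1
tcp_pos: [0.4688, -0.2255, 0.1459]
orientation: [180.0, -0.1, -12.1]
force: [0.6, -0.4, -1.8]
finger_gap: 0.0148
finger_force: 59.6
t: 34.6
tcp_pos: [0.4677, -0.2242, 0.061]
orientation: [-180.0, 0.1, -12.0]
force: [0.7, -0.2, -1.4]
finger_gap: 0.015
finger_force: 59.5
yaw -102.0 q [-28.4  73.6]
[0.0004 0.0007 0.0115] rz -0.0 rows 0.2 yaw -102.0 q6 76.3 rad 0.519
```

```bash
python3 shift.py '0 0 0.008 0 0 0;0 0 0.0115 0 0 0;0 0 0.0115 0 0 0;0 0 0.0115 0 0 0'
python3 shift.py '0 0 0 0 0 0;0 0 0 0 0 0;0 0 0 0 0 0;0 0 -0.05 0 0 0;0 0 -0.1 0 0 0;0 0 -0.15 0 0 0;0 0 -0.15 0 0 0;0 0 -0.15 0 0 0' 0.048
python3 - <<'E'
from h import *
plan((.644,-.2455,.2,-18),(.644,-.2455,.05,-18))
E
```

```text
t: 35.0
tcp_pos: [0.4687, -0.2251, 0.0509]
orientation: [180.0, -0.0, -12.0]
force: [0.1, -0.0, -1.3]
finger_gap: 0.0146
finger_force: 59.5
t: 35.8
tcp_pos: [0.4697, -0.2257, 0.2029]
orientation: [179.9, -0.3, -12.0]
force: [-0.7, 0.1, -0.1]
finger_gap: 0.048
finger_force: 0.0
yaw -102.0 q [-28.4  73.6]
[ 0.1746 -0.017   0.0029] rz -84.0 rows 9.8 yaw -18 q6 -2.9 rad 0.689
[0.   0.   0.15] rz 0 rows 3.0 yaw -18 q6 -2.9 rad 0.689
```

```bash
python3 shift.py '0.03 -0.003 0 0 0 -8.5;0.06 -0.006 0 0 0 -17;0.09 -0.009 0 0 0 -25.5;0.12 -0.012 0 0 0 -34;0.15 -0.015 0 0 0 -42.5;0.1746 -0.017 0 0 0 -51;0.1746 -0.017 0 0 0 -59.5;0.1746 -0.017 0 0 0 -68'
python3 shift.py '0 0 0 0 0 -8;0 0 0 0 0 -16;0 0 0.05 0 0 -16;0 0 0.09 0 0 -16;0 0 0.09 0 0 -16;0 0 0.09 0 0 -16;0 0 0.09 0 0 -16'
python3 - <<'E'
from h import *
plan((.644,-.2455,.049,-18))
E
```

```text
t: 36.6
tcp_pos: [0.6421, -0.2441, 0.1967]
orientation: [-179.7, 0.1, 56.3]
force: [-0.5, -1.0, -0.4]
finger_gap: 0.0478
finger_force: 0.0
t: 37.3
tcp_pos: [0.6439, -0.2453, 0.1122]
orientation: [179.9, 0.0, 72.0]
force: [0.9, -0.8, 1.1]
finger_gap: 0.048
finger_force: 0.0
yaw -18.0 q [-22.9  -4.9]
[-0.0002  0.0001  0.0632] rz -0.0 rows 1.3 yaw -18 q6 -2.9 rad 0.689
```

```bash
python3 shift.py '0 0 0.03 0 0 0;0 0 0.055 0 0 0;0 0 0.063 0 0 0;0 0 0.063 0 0 0;0 0 0.063 0 0 0'
python3 shift.py '0 0 0 0 0 0;0 0 0 0 0 0;0 0 0 0 0 0;0 0 0 0 0 0;0 0 0 0 0 0' 0.006
python3 shift.py '0 0 -0.02 0 0 0;0 0 -0.06 0 0 0;0 0 -0.11 0 0 0;0 0 -0.16 0 0 0;0 0 -0.178 0 0 0;0 0 -0.178 0 0 0;0 0 -0.178 0 0 0;0 0 -0.178 0 0 0'
python3 - <<'E'
from h import *
s=r.get_state();p=np.array(s["tcp_pos"]);print(p)
t=r.read_camera("top");d=r.read_camera("side");S=lambda i:i[...,0]
circ(S(t),(p[0],p[1],p[2]-.049+.0225),.06,.085);circ(S(d),(p[0],p[1],p[2]-.049+.0225),.06,.085,-1,"side")
plan((.4745,.0043,.227,None))
E
```

```text
t: 37.8
tcp_pos: [0.6442, -0.2454, 0.0497]
orientation: [179.8, 0.0, 72.0]
force: [-0.8, -0.4, 0.1]
finger_gap: 0.0479
finger_force: 0.0
t: 38.3
tcp_pos: [0.6442, -0.2454, 0.0496]
orientation: [179.8, 0.0, 72.0]
force: [-1.2, -0.9, 5.6]
finger_gap: 0.0147
finger_force: 61.8
t: 39.1
tcp_pos: [0.6409, -0.244, 0.2218]
orientation: [-179.7, -0.0, 72.0]
force: [-0.7, 0.3, -1.5]
finger_gap: 0.0144
finger_force: 60.8
[ 0.64094521 -0.24403911  0.22183822]
top z 0.1953382180737527 c [ 0.6379 -0.2403  0.0723] n 79 mad 0.0006
side z 0.1953382180737527 c [ 0.6417 -0.2413  0.0698] n 72 mad 0.0011
yaw -18.0 q [-22.9  -4.9]
[ 0.1846 -0.2354 -0.0051] rz -0.0 rows 6.0 yaw -18.0 q6 18.6 rad 0.475
```

```bash
python3 shift.py '0.029 -0.037 -0.005 0 0 0;0.058 -0.074 -0.005 0 0 0;0.087 -0.111 -0.005 0 0 0;0.116 -0.148 -0.005 0 0 0;0.145 -0.185 -0.005 0 0 0;0.17 -0.217 -0.005 0 0 0;0.1846 -0.2354 -0.005 0 0 0;0.1846 -0.2354 -0.005 0 0 0'
python3 shift.py '0 0 0 0 0 0;0 0 0 0 0 0;0 0 0 0 0 0'
python3 - <<'E'
from h import *
plan((.4745,.0043,.192,None))
E
```

```text
t: 40.0
tcp_pos: [0.4733, 0.0059, 0.2288]
orientation: [-179.8, 0.0, 72.1]
force: [0.5, -0.3, -1.5]
finger_gap: 0.015
finger_force: 60.7
t: 40.3
tcp_pos: [0.4766, 0.0028, 0.2302]
orientation: [-180.0, 0.0, 71.9]
force: [-0.2, 0.3, -0.8]
finger_gap: 0.0148
finger_force: 60.7
yaw -18.1 q [-2.7 15.5]
[ 0.0008 -0.0025  0.0382] rz -0.0 rows 0.8 yaw -18.1 q6 18.6 rad 0.475
```

```bash
python3 shift.py '0.0005 -0.0015 0.018 0 0 0;0.0005 -0.0015 0.034 0 0 0;0.0005 -0.0015 0.038 0 0 0;0.0005 -0.0015 0.038 0 0 0;0.0005 -0.0015 0.038 0 0 0'
python3 shift.py '0 0 0.002 0 0 0;0 0 0.004 0 0 0'
python3 shift.py '0 0 0.001 0 0 0;0 0 0.002 0 0 0'
python3 shift.py '0 0 0.001 0 0 0;0 0 0.002 0 0 0'
```

```text
t: 40.8
tcp_pos: [0.4755, 0.0042, 0.1931]
orientation: [180.0, -0.0, 71.9]
force: [0.5, 0.1, -1.8]
finger_gap: 0.015
finger_force: 60.6
t: 41.0
tcp_pos: [0.4756, 0.0045, 0.1894]
orientation: [179.9, -0.0, 72.0]
force: [-3.7, 1.0, 25.7]
finger_gap: 0.015
finger_force: 65.2
t: 41.2
tcp_pos: [0.4756, 0.0044, 0.1894]
orientation: [179.9, -0.0, 72.0]
force: [-7.5, -0.6, 17.6]
finger_gap: 0.0148
finger_force: 63.1
t: 41.4
tcp_pos: [0.4757, 0.0045, 0.1894]
orientation: [179.9, -0.0, 72.0]
force: [-13.5, -0.7, 28.2]
finger_gap: 0.0145
finger_force: 64.6
```

```bash
python3 shift.py '0 0 -0.003 0 0 0;0.001 0.001 -0.002 0 0 0;-0.001 0.002 -0.002 0 0 0;-0.002 0 -0.002 0 0 0;-0.001 -0.002 -0.002 0 0 0;0.001 -0.002 -0.002 0 0 0;0.002 0 -0.002 0 0 0;0.0005 0.0005 -0.002 0 0 0'
python3 shift.py '0 0.001 0 0 0 0;0 0.003 0 0 0 0;0 -0.001 0 0 0 0;0 -0.003 0 0 0 0;0.003 -0.003 0 0 0 0;0.003 0 0 0 0 0;0 0 0 0 0 0'
```

```text
t: 42.2
tcp_pos: [0.4764, 0.0052, 0.1894]
orientation: [179.9, -0.1, 72.0]
force: [-5.9, 5.4, 15.5]
finger_gap: 0.0148
finger_force: 63.1
t: 42.9
tcp_pos: [0.4771, 0.0062, 0.1894]
orientation: [179.8, -0.2, 71.9]
force: [-2.0, 6.6, 10.9]
finger_gap: 0.0148
finger_force: 62.4
```

Lid 1 does not fit either, so it goes back too.

```bash
python3 shift.py '0 0 -0.03 0 0 0;0 0 -0.04 0 0 0;0 0 -0.04 0 0 0;0 0 -0.04 0 0 0'
python3 - <<'E'
from h import *
plan((.644,-.2455,.227,None),(.644,-.2455,.06,None))
E
```

```text
t: 43.3
tcp_pos: [0.4752, 0.0049, 0.2257]
orientation: [-180.0, 0.0, 72.0]
force: [-0.3, 0.1, -2.3]
finger_gap: 0.0149
finger_force: 60.8
yaw -18.0 q [-2.4 15.6]
[-0.1858  0.238  -0.0013] rz -0.0 rows 6.0 yaw -18.0 q6 -2.8 rad 0.689
[0.    0.    0.167] rz -0.0 rows 3.3 yaw -18.0 q6 -2.8 rad 0.689
```

```bash
python3 shift.py '-0.031 0.039 0 0 0 0;-0.062 0.079 0 0 0 0;-0.093 0.119 0 0 0 0;-0.124 0.159 0 0 0 0;-0.155 0.199 0 0 0 0;-0.1858 0.238 0 0 0 0;-0.1858 0.238 0 0 0 0;-0.1858 0.238 0.03 0 0 0'
python3 shift.py '0 0 0.05 0 0 0;0 0 0.1 0 0 0;0 0 0.13 0 0 0;0 0 0.134 0 0 0;0 0 0.134 0 0 0;0 0 0.134 0 0 0'
python3 - <<'E'
from h import *
plan((.644,-.2455,.05,None))
E
```

```text
t: 44.1
tcp_pos: [0.647, -0.2482, 0.1985]
orientation: [179.6, 0.0, 71.8]
force: [0.8, -0.1, -0.6]
finger_gap: 0.0148
finger_force: 60.7
t: 44.7
tcp_pos: [0.6456, -0.2459, 0.0645]
orientation: [179.8, 0.0, 72.0]
force: [-0.0, 1.2, -1.2]
finger_gap: 0.0149
finger_force: 60.7
yaw -18.0 q [-22.9  -4.9]
[-0.0001 -0.0016  0.0145] rz -0.0 rows 0.3 yaw -18.0 q6 -2.8 rad 0.689
```

```bash
python3 shift.py '0 -0.001 0.008 0 0 0;0 -0.001 0.0145 0 0 0;0 -0.001 0.0145 0 0 0;0 -0.001 0.0145 0 0 0'
python3 shift.py '0 0 0 0 0 0;0 0 0 0 0 0;0 0 0 0 0 0;0 0 -0.05 0 0 0;0 0 -0.1 0 0 0;0 0 -0.17 0 0 0;0 0 -0.17 0 0 0;0 0 -0.17 0 0 0' 0.048
python3 - <<'E'
from h import *
plan((.505,-.416,.2,-82),(.505,-.416,.05,-82))
E
```

```text
t: 45.1
tcp_pos: [0.6445, -0.2458, 0.0494]
orientation: [179.8, 0.0, 72.0]
force: [1.9, -1.9, 2.1]
finger_gap: 0.0147
finger_force: 61.8
t: 45.9
tcp_pos: [0.6459, -0.2462, 0.2241]
orientation: [179.4, 0.0, 72.0]
force: [0.0, -0.2, 0.5]
finger_gap: 0.0476
finger_force: 0.0
yaw -18.0 q [-22.9  -4.9]
[-0.2051 -0.0815  0.0241] rz 64.0 rows 7.4 yaw -82 q6 42.5 rad 0.654
[0.   0.   0.15] rz 0 rows 3.0 yaw -82 q6 42.5 rad 0.654
```

```bash
python3 shift.py '-0.029 -0.011 0 0 0 8;-0.058 -0.023 0 0 0 16;-0.087 -0.034 0 0 0 24;-0.116 -0.046 0 0 0 32;-0.145 -0.058 0 0 0 40;-0.175 -0.07 0.01 0 0 48;-0.2045 -0.081 0.024 0 0 56;-0.2045 -0.081 0.024 0 0 64'
python3 shift.py '0 0 0.05 0 0 0;0 0 0.09 0 0 0;0 0 0.09 0 0 0;0 0 0.09 0 0 0;0 0 0.09 0 0 0'
python3 - <<'E'
from h import *
plan((.505,-.416,.049,-82))
t=r.read_camera("top")
cv2.imwrite("pics/l3.png",cv2.resize(t[130:270,290:450],None,fx=4,fy=4,interpolation=cv2.INTER_CUBIC))
E
```

```text
t: 46.7
tcp_pos: [0.4982, -0.4156, 0.189]
orientation: [-179.7, 0.4, 7.4]
force: [-0.1, 0.7, 0.0]
finger_gap: 0.0478
finger_force: 0.0
t: 47.2
tcp_pos: [0.5041, -0.4154, 0.1058]
orientation: [179.9, -0.1, 8.0]
force: [-0.4, 0.3, 0.1]
finger_gap: 0.048
finger_force: 0.0
yaw -82.0 q [-41.7  40.3]
[0.0008 0.0008 0.0568] rz -0.0 rows 1.1 yaw -82 q6 42.5 rad 0.654
```

View pics/l3.png

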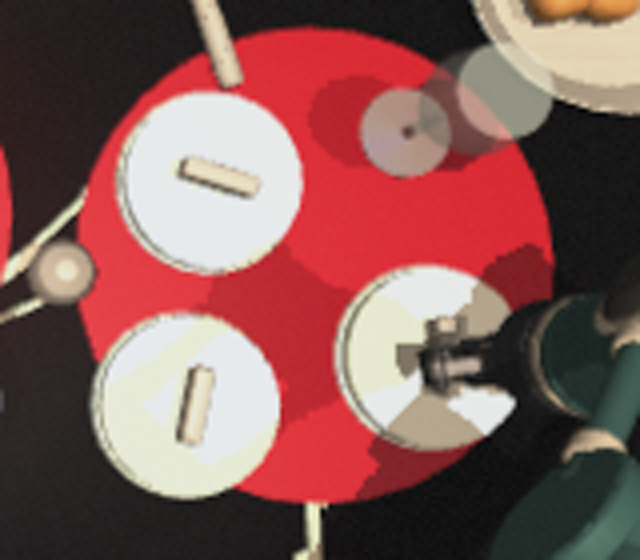

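Lids 1 (210,178) and 2 (187,405) lie flat with handle up. The gripper straddles lid 3's handle at about (445,355).

```bash
python3 shift.py '0.001 0.001 0.03 0 0 0;0.001 0.001 0.05 0 0 0;0.001 0.001 0.057 0 0 0;0.001 0.001 0.057 0 0 0;0.001 0.001 0.057 0 0 0'
python3 shift.py '0 0 0 0 0 0;0 0 0 0 0 0;0 0 0 0 0 0;0 0 0 0 0 0;0 0 0 0 0 0' 0.006
python3 shift.py '0 0 -0.02 0 0 0;0 0 -0.06 0 0 0;0 0 -0.11 0 0 0;0 0 -0.16 0 0 0;0 0 -0.178 0 0 0;0 0 -0.178 0 0 0;0 0 -0.178 0 0 0;0 0 -0.178 0 0 0'
python3 - <<'E'
from h import *
s=r.get_state();p=np.array(s["tcp_pos"]);print(p)
t=r.read_camera("top");d=r.read_camera("side");S=lambda i:i[...,0]
circ(S(t),(p[0],p[1],p[2]-.049+.0225),.06,.085);circ(S(d),(p[0],p[1],p[2]-.049+.0225),.06,.085,-1,"side")
plan((.4745,.0043,.227,None))
E
```

```text
t: 47.75
tcp_pos: [0.5052, -0.4163, 0.049]
orientation: [179.9, -0.1, 8.0]
force: [0.5, 0.3, 0.3]
finger_gap: 0.048
finger_force: 0.0
t: 48.25
tcp_pos: [0.505, -0.4163, 0.0487]
orientation: [179.9, -0.1, 8.0]
force: [0.4, -1.1, 5.6]
finger_gap: 0.015
finger_force: 62.4
t: 49.05
tcp_pos: [0.5026, -0.4141, 0.2215]
orientation: [-179.8, 0.2, 8.0]
force: [-0.3, -0.7, -2.1]
finger_gap: 0.015
finger_force: 61.4
[ 0.5025978  -0.4141092   0.22150265]
top z 0.19500265026450478 c [ 0.5019 -0.4084  0.0734] n 83 mad 0.001
side z 0.19500265026450478 c [ 0.5049 -0.4128  0.0696] n 76 mad 0.0008
yaw -82.0 q [-41.7  40.4]
[ 0.03   -0.4184 -0.0054] rz -0.0 rows 8.4 yaw -82.0 q6 82.6 rad 0.475
```

```bash
python3 shift.py '0.0035 -0.049 -0.005 0 0 0;0.007 -0.098 -0.005 0 0 0;0.0105 -0.147 -0.005 0 0 0;0.014 -0.196 -0.005 0 0 0;0.0175 -0.245 -0.005 0 0 0;0.021 -0.294 -0.005 0 0 0;0.025 -0.343 -0.005 0 0 0;0.028 -0.388 -0.005 0 0 0'
python3 shift.py '0.002 -0.03 0 0 0 0;0.002 -0.03 0 0 0 0;0.002 -0.03 0 0 0 0;0.002 -0.03 0 0 0 0'
python3 - <<'E'
from h import *
plan((.4745,.0043,.192,None))
E
```

```text
t: 49.95
tcp_pos: [0.4767, -0.0251, 0.2285]
orientation: [-180.0, 0.1, 8.0]
force: [1.1, -0.6, -1.3]
finger_gap: 0.0149
finger_force: 61.4
t: 50.35
tcp_pos: [0.4756, 0.002, 0.2292]
orientation: [180.0, 0.1, 7.9]
force: [-0.3, -0.3, -2.4]
finger_gap: 0.0147
finger_force: 61.4
yaw -82.1 q [-2.7 79.3]
[-0.0008 -0.0025  0.0372] rz -0.0 rows 0.7 yaw -82.1 q6 82.6 rad 0.475
```

```bash
python3 shift.py '-0.0005 -0.0015 0.018 0 0 0;-0.0005 -0.0015 0.034 0 0 0;-0.0005 -0.0015 0.037 0 0 0;-0.0005 -0.0015 0.037 0 0 0;-0.0005 -0.0015 0.037 0 0 0'
python3 shift.py '0 0 0.002 0 0 0;0 0 0.004 0 0 0'
python3 shift.py '0 0 0.001 0 0 0;0 0 0.002 0 0 0'
python3 shift.py '0 0 0.001 0 0 0;0 0 0.002 0 0 0'
```

```text
t: 50.85
tcp_pos: [0.4757, 0.0034, 0.1936]
orientation: [180.0, -0.0, 7.9]
force: [0.2, -0.4, -0.9]
finger_gap: 0.0147
finger_force: 61.4
t: 51.05
tcp_pos: [0.4758, 0.004, 0.1898]
orientation: [180.0, -0.1, 8.0]
force: [0.4, -0.3, -1.9]
finger_gap: 0.0145
finger_force: 61.4
t: 51.25
tcp_pos: [0.4752, 0.0042, 0.1871]
orientation: [180.0, -0.0, 8.0]
force: [-0.6, -0.0, -1.9]
finger_gap: 0.0147
finger_force: 61.4
t: 51.45
tcp_pos: [0.4752, 0.0042, 0.1851]
orientation: [-180.0, -0.0, 8.0]
force: [-2.2, 0.1, 2.4]
finger_gap: 0.0147
finger_force: 61.9
```

It has passed the rim freely, so lid 3 fits. Now to press it home.

```bash
python3 shift.py '0 0 0.002 0 0 0;0 0 0.004 0 0 0'
python3 shift.py '0 0 0.002 0 0 0;0 0 0.004 0 0 0'
python3 shift.py '0 0 0.002 0 0 0;0 0 0.004 0 0 0'
python3 shift.py '0 0 0.001 0 0 0;0 0 0.002 0 0 0'
```

```text
t: 51.65
tcp_pos: [0.4759, 0.0041, 0.1817]
orientation: [180.0, -0.1, 8.0]
force: [-0.6, -0.3, 2.2]
finger_gap: 0.015
finger_force: 61.9
t: 51.85
tcp_pos: [0.475, 0.0041, 0.1765]
orientation: [180.0, 0.0, 8.0]
force: [0.1, -0.7, -1.4]
finger_gap: 0.0148
finger_force: 61.3
t: 52.05
tcp_pos: [0.4747, 0.0042, 0.1736]
orientation: [-180.0, 0.1, 8.0]
force: [-7.8, 1.3, 16.6]
finger_gap: 0.0152
finger_force: 63.7
t: 52.25
tcp_pos: [0.4748, 0.0042, 0.1736]
orientation: [-180.0, 0.1, 8.0]
force: [-11.9, 1.3, 22.8]
finger_gap: 0.0148
finger_force: 64.6
```

```bash
python3 shift.py '0 0 -0.003 0 0 0;0 0 -0.003 0 0 0;0 0 -0.003 0 0 0'
python3 shift.py '0 0 0 0 0 0;0 0 0 0 0 0;0 0 0 0 0 0;0 0 -0.03 0 0 0;0 0 -0.07 0 0 0;0 0 -0.1 0 0 0' 0.048
python3 shift.py '0 0.04 -0.01 0 0 0;0 0.09 -0.01 0 0 0;0 0.14 -0.01 0 0 0;0 0.19 -0.01 0 0 0;0 0.24 -0.01 0 0 0;0 0.28 -0.01 0 0 0;0 0.28 -0.01 0 0 0'
python3 - <<'E'
from h import *
t=r.read_camera("top");s=r.read_camera("side");S=lambda i:i[...,0]
for z in(.125,.1475): circ(S(t),(.4745,.0043,z),.062,.085)
cv2.imwrite("pics/f.png",np.hstack([cv2.resize(t[80:280,90:290],(400,400)),cv2.resize(s[110:310,170:370],(400,400))]))
E
```

```text
t: 52.55
tcp_pos: [0.475, 0.0042, 0.1737]
orientation: [-180.0, 0.0, 8.0]
force: [0.1, 0.4, 0.3]
finger_gap: 0.0148
finger_force: 61.6
t: 53.15
tcp_pos: [0.4756, 0.0041, 0.2759]
orientation: [180.0, -0.1, 8.0]
force: [0.7, 0.6, -0.1]
finger_gap: 0.0479
finger_force: 0.0
t: 53.85
tcp_pos: [0.5141, -0.278, 0.2835]
orientation: [179.9, 0.0, 7.7]
force: [-0.2, 0.1, 0.0]
finger_gap: 0.0482
finger_force: 0.0
top z 0.125 c [0.4744 0.0038 0.0727] n 90 mad 0.0005
top z 0.1475 c [0.4747 0.0047 0.0712] n 90 mad 0.0005
```

View pics/f.png

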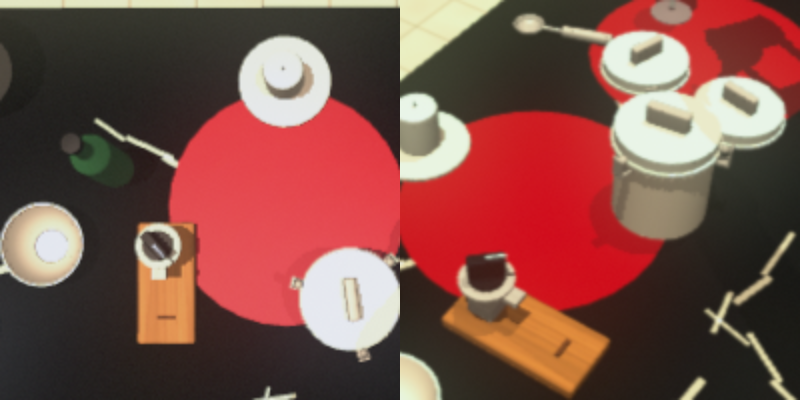

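The lid sits level and centred on the tub (top crop 350,298), the clamp is still at its open mark, and no cheese is left outside. Handing in.

```bash
python3 -c "
from station import r
print(r.sign_off())"
```

```text
the job is handed in; nothing more can be done
None
```

I handed the job in, and no verdict came back: the clamp is at its open mark, all four cheeses are in the tub, lid 3 is pressed down to seat height (about 125 mm by the gripper), and lids 1 and 2 lie flat on the table, handle up.

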